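# Fetch the tube from behind the row and restore the row

### The job

First move the three things that stand in a row in front of the long tube (V-block, upright pipe collar, gas nozzle) off the stock tray and set all three upright, as they stood, in the empty side tray, leaving the tube where it is. Then lay the long tube in the V-rest, in both V's and centred lengthwise, while the three are still in the side tray. Finally put the three back on the stock tray, each in the very place where it stood at the start.

Things in the scene. Friction and masses are not known exactly. Their poses are not given: they have to be found in the camera images.
- stock_tray: Fixed steel plate, 170 x 300 mm (y along the 300), top 4 mm above the table, with a fence 28 mm high along its far edge (near face at x = +86 mm). Origin: table level, 5 mm nearer than its centre. The long tube starts along y at x = +32 mm on two rails 7.5 mm high; the three things stand at x = -32 mm, y about -85, 0, +85 mm, in any order, 10 mm from the tube. Thin lines part the places.
- side_tray: Fixed shallow grey sheet-metal pan, empty at the start, 120 x 270 mm outside (y along the 270), rim 4 mm thick and 10 mm high, inner floor 4 mm above the table. Origin: under its centre at table level. It lies left or right in front of the stock tray.
- v_rest: Fixed steel rest: two upward 90 degree V supports, 12 mm thick, centred 45 mm either side of the middle on a base bar 112 x 60 x 8 mm; the V arms reach 40 mm above the table and 28 mm to each side; 78 mm are free between the supports. Origin: under its centre at table level; x is the direction along which the tube has to lie. It lies on the other side, across from the side tray.
- v_rest_seat (a point): The point in the V-rest, 46 mm above the table over its origin, where the middle of the tube's axis comes to lie when the tube is seated and centred; x along the rest.
- long_tube: Grey steel tube lying down, 120 mm long, 43 mm diameter, 0.38 kg. x is the tube's axis direction; the body's origin is on the lower side, 21 mm from the axis, at mid length (it turns with the tube if it rolls).
- long_tube_axis (a point): Centre of the long tube, on its axis at mid length.
- v_block: Ground steel V-block standing with the V up, 45 mm (x) by 60 mm (y) by 42 mm high, 0.62 kg; its x axis starts about along the stock tray's y. Origin: centre of its underside. Easily gripped across the 45 mm.
- pipe_collar: Dark steel pipe collar, a short thick ring standing on its flat face, 50 mm outer diameter, 34 mm bore, 40 mm high, 0.3 kg. Origin: centre of its underside, z up.
- gas_nozzle: Copper gas nozzle lying down, 66 mm long (x, about along the stock tray's x) and 26 mm thick and high; it does not roll, 0.11 kg. Origin: centre of its underside. Gripped across the 26 mm.
There are look-alikes about, which are no part of the job. Leave any turquoise look-alike of the long_tube alone.

How it is judged:
On the way, in this order (a step that is already met when the one before it is completed fails the run):
1. V-block, pipe collar and gas nozzle all stand in the side tray, the tube still where it was (x of v_block in the frame of side_tray between -0.05 and 0.05 m and y of v_block in the frame of side_tray between -0.125 and 0.125 m and z of each of v_block, pipe_collar, gas_nozzle in the frame of side_tray below 0.01 m and angle between each of v_block, pipe_collar, gas_nozzle's own z axis and vertical below 0.15 rad and linear speed of each of v_block, pipe_collar, gas_nozzle below 0.03 m/s and x of pipe_collar in the frame of side_tray between -0.05 and 0.05 m and y of pipe_collar in the frame of side_tray between -0.125 and 0.125 m and x of gas_nozzle in the frame of side_tray between -0.05 and 0.05 m and y of gas_nozzle in the frame of side_tray between -0.125 and 0.125 m and distance of long_tube_axis from where it was at the start of the episode below 0.02 m), for 0.2 s.
2. the long tube lies in the V-rest while the three are still in the side tray (x of v_block in the frame of side_tray between -0.05 and 0.05 m and y of v_block in the frame of side_tray between -0.125 and 0.125 m and z of each of v_block, pipe_collar, gas_nozzle in the frame of side_tray below 0.01 m and angle between each of v_block, pipe_collar, gas_nozzle's own z axis and vertical below 0.15 rad and linear speed of each of v_block, pipe_collar, gas_nozzle below 0.03 m/s and x of pipe_collar in the frame of side_tray between -0.05 and 0.05 m and y of pipe_collar in the frame of side_tray between -0.125 and 0.125 m and x of gas_nozzle in the frame of side_tray between -0.05 and 0.05 m and y of gas_nozzle in the frame of side_tray between -0.125 and 0.125 m and distance between long_tube_axis and v_rest_seat below 0.012 m and angle between the x axis of long_tube and the x axis of v_rest, either way round below 0.12 rad and linear speed of long_tube below 0.02 m/s), for 0.2 s.
At the end, for the whole second after the job is handed in: The long tube lies at rest in both V's of the V-rest, its centre within 12 mm of the seat point and its axis within 0.12 rad of the rest's; V-block, pipe collar and gas nozzle stand upright and at rest on the stock tray, each within 15 mm of where it stood at the start (distance between long_tube_axis and v_rest_seat below 0.012 m and angle between the x axis of long_tube and the x axis of v_rest, either way round below 0.12 rad and linear speed of each of long_tube, v_block, pipe_collar, gas_nozzle below 0.02 m/s and distance of each of v_block, pipe_collar, gas_nozzle from where it was at the start of the episode below 0.015 m and angle between each of v_block, pipe_collar, gas_nozzle's own z axis and vertical below 0.12 rad); the robot touches nothing.
It also fails if it takes over 144 s, if anything falls off the work surface, if the arm or the gripper's body presses on something with over 40 N, if the wrist force passes 120 N, or if a joint passes its speed limit or range.

### The arm

A 6-joint arm with a two-finger parallel gripper is mounted at the origin on a cart in front of the work surface, level with it; the furniture and walls round the work are solid. World frame = base frame: x ahead of the robot, y to its left, z up, the work surface at z = 0. Lengths are in m, angles in rad, forces in N, time in s.
With the tool pointing down it reaches from about 0.25 to 0.775 m from the base axis. Payload 4 kg.
Tool frame: the origin (TCP) lies between the finger pads; the fingertips stand 11 mm ahead of it and the grasp point (between the pads) lies 8 mm behind it; y points along the fingers, x is the direction in which the jaws open and shut, and the axes are right-handed (so a half turn about y gives the same grasp; the last joint's range is limited). The gripper opens to 94 mm and grips with 3 to 60 N. Pads are 16 mm wide; open, the fingers measure 119 mm over their backs; the gripper's body (75 mm by 177 mm) begins 78 mm behind the grasp point.
Start: joints at [-1.208, 0.087, 1.371, -0, 1.684, -0.103], TCP at [0.247, -0.491, 0.217] pointing down, gripper open.
Joint ranges: [-3.1, 3.1], [-0.76, 2.03], [0.27, 2.55], [-1.08, 4.22], [0.17, 2.65], [-2.57, 2.57]. Speed limits (rad/s): [2.79, 2.79, 3.14, 3.14, 3.14, 3.14].

### API

Orientations are given as a unit quaternion [w, x, y, z].
In Python, from station import robot gives the robot as it stands.
- The arm moves only by the shell command python3 -m creep 'ROWS' [FORCE]. ROWS is JSON, one flat list of numbers, 7 for each row, row after row: the shift along the tool's x, y, z in cm, then the turn, a rotation vector about the tool's x, y, z in degrees, then the opening, from 0 (shut) to 1 (fully open). A call has 1 to 10 rows; each row shifts and turns the pose as measured when the row begins, along the tool's axes as they then stand; what a row does not reach is not made up. A row lasts 1/10 s, in which the tool goes at most 50 mm and 8.59 degrees, less where a joint would pass 70% of its speed; a pose out of reach is approached as far as the arm can. A call is refused whole if a number of a shift passes 5 or a number of a turn 8.59, either way. A call with a gripper value outside its range is refused whole. The fingers move at their own pace and stop on an object; FORCE is the grip in N (left out, the last holds). Time passes only in rows, so rows that do not move let the fingers close. It gives the time, the measured TCP pose, the force and the opening at its end, in the units of the state.
- robot.get_state(): the state, without advancing time (a new reading comes with each control period).
- robot.read_camera(name): name is "scene" or "top" or "wrist"; returns the picture (384x512x3 uint8, blue, green, red); there is no depth.
- robot.get_calibration(name): a dict with "fov_y" (degrees; the focal length in pixels is half the picture's height over the tangent of half this angle, whatever the lens; pixels are square), "cx", "cy" (the principal point, pixels), "k1" (the pictures are not rectified: a ray, as slopes to the right and down, at radius r is drawn at 1 + k1 r^2 times it, then the intrinsics apply), "cam_to_world" (4x4, takes a point from camera to world coordinates); the wrist camera has in their place "hand_eye" (4x4, takes a point from camera to tool coordinates, whose origin is the TCP and whose axes are the tool frame's). Camera axes: x right, y down, z forward; pixel columns grow to the right and rows downward; lengths in m; the calibration is good to about 2 mm. A picture is of the moment at which its call begins: read the wrist's pose just before it. get_calibration takes no time and is no camera call.
- robot.hand_in(): hands the job in, once; it reports no verdict.
Trained networks look in the newest picture that a camera, given by its name, has taken for a name from the list of things; names that differ only in an ending like _2 or _b are one class to them, and where a whole thing is asked for, a point or a joint stands for the part that bears it (a point fixed in the world has none). Each returns a list of dicts, best first, with "p" (0 to 1); they miss things now and then, are a little off and sometimes report something else, mostly with a low value. They report only what shows in the picture. A call takes as long as a camera call. They do not tell look-alikes from the thing itself.
- robot.recognise(thing, camera): "extent" ([left, top, right, bottom] in pixels, round what is visible of it).
- robot.tip_of(thing, camera): "xy" ([column, row] in pixels: a listed point, or the origin of a listed thing).
The state is a dict: "clock": time; "joint_pos": joint angles; "qvel": joint speeds; "effort": joint torques, N m; "tool_pos": TCP position; "ee_rot": TCP orientation; "contact_force": force on the tool from outside, world axes, zero at the start; "ft_torque": the same for the moment, N m; "grip_width": finger opening in m.
Only numpy, scipy, OpenCV 4.12 (cv2) and the standard library are available. Lean on these libraries where they do the work, as an engineer would, in place of code of your own. Each camera call takes 0.05 s, during which the arm holds its last target.

## Working session

There is one attempt and no reset: what is moved stays moved. The work goes in short steps, Python scripts to look and compute and a shell command to move; the robot and the scene stay as the last step left them, time stands still between calls to the robot, and variables do not carry over. Pictures are saved under pics/ and viewed, and the job is handed in when it is done.

```bash
ls -la; mkdir -p pics
python3 - <<'E'
from station import robot
import cv2,json
s=robot.get_state(); print({k:s[k] for k in ('clock','tool_pos','ee_rot','grip_width','contact_force')})
for n in ('scene','top','wrist'):
    im=robot.read_camera(n); cv2.imwrite(f'pics/{n}0.png',im)
    print(n,robot.get_calibration(n))
E
```

```text
total 12
drwxr-xr-x  3 agent agent 4096 Dec  6 02:45 .
drwxr-xr-x 23 root  root  4096 Dec  6 02:45 ..
drwxr-xr-x  2 agent agent 4096 Dec  6 02:45 pics
{'clock': 0.0, 'tool_pos': array([ 0.24681975, -0.49092274,  0.21530128]), 'ee_rot': array([ 0.60235954, -0.60143799,  0.37172372, -0.37048184]), 'grip_width': 0.09380134782381211, 'contact_force': array([-0.38934928,  0.32861036,  0.06028231])}
scene {'fov_y': 56.36488845458743, 'cx': 260.15307735819846, 'cy': 191.5625544470875, 'k1': -0.05665165763006343, 'cam_to_world': array([[-0.61949998, -0.53775287,  0.57187553,  0.12588557],
       [-0.78493627,  0.41531206, -0.4597727 ,  0.38418632],
       [ 0.00973728, -0.73371503, -0.67938755,  0.65838219],
       [ 0.        ,  0.        ,  0.        ,  1.        ]])}
top {'fov_y': 51.11329478477312, 'cx': 257.1193712648838, 'cy': 188.08344953509356, 'k1': -0.09429814295456955, 'cam_to_world': array([[ 4.38946099e-03, -9.88341646e-01,  1.52189106e-01,
         4.62299012e-01],
       [-9.99989795e-01, -4.50095976e-03, -3.88134052e-04,
        -1.09788830e-02],
       [ 1.06860609e-03, -1.52185849e-01, -9.88351317e-01,
         1.19008959e+00],
       [ 0.00000000e+00,  0.00000000e+00,  0.00000000e+00,
         1.00000000e+00]])}
wrist {'fov_y': 69.72942696901242, 'cx': 255.02534971260062, 'cy': 189.1511516988267, 'k1': -0.02823868098874198, 'hand_eye': array([[ 9.99999176e-01, -1.21637283e-03, -4.10833307e-04,
        -4.06638968e-04],
       [ 9.14338629e-05, -2.51708935e-01,  9.67802978e-01,
        -1.67402554e-01],
       [-1.28061966e-03, -9.67802218e-01, -2.51708616e-01,
         7.34881396e-02],
       [ 0.00000000e+00,  0.00000000e+00,  0.00000000e+00,
         1.00000000e+00]])}
```

View pics/top0.png

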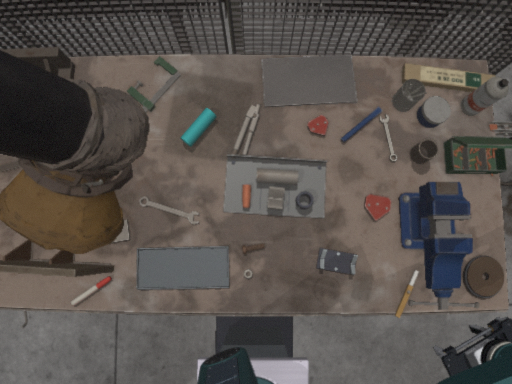

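View pics/scene0.png

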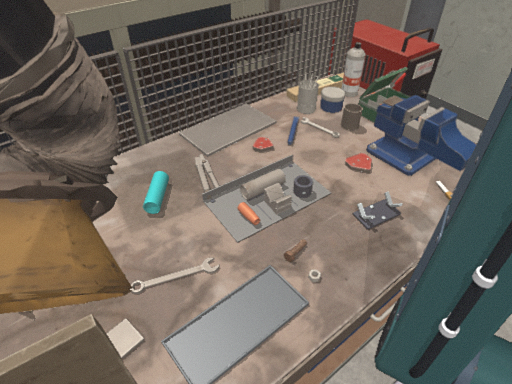

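View pics/wrist0.png

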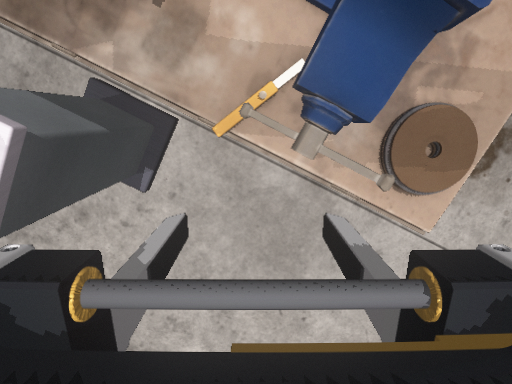

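The top view shows the stock tray at (275,187), holding the nozzle (247,195), V-block (275,202), collar (304,202) and tube (278,178). The empty side tray is at (184,268) and the V-rest at (338,261). The look-alikes are a turquoise tube (199,127), a brown fitting (253,249), a small nut (248,273) and a cup (424,151).

```bash
cat > h.py <<'E'
import numpy as np, cv2
from station import robot
from scipy.spatial.transform import Rotation as R
def Rt(s): q=s['ee_rot']; return R.from_quat([q[1],q[2],q[3],q[0]]).as_matrix()
def cam(n,s=None):
    c=robot.get_calibration(n)
    f=192/np.tan(np.radians(c['fov_y'])/2)
    if 'cam_to_world' in c: T=c['cam_to_world']
    else:
        s=s or robot.get_state(); W=np.eye(4); W[:3,:3]=Rt(s); W[:3,3]=s['tool_pos']; T=W@c['hand_eye']
    return c,f,T
def ray(n,uv,s=None):
    c,f,T=cam(n,s); x=(uv[0]-c['cx'])/f; y=(uv[1]-c['cy'])/f
    a,b=x,y
    for _ in range(20):
        k=1+c['k1']*(a*a+b*b); a,b=x/k,y/k
    d=T[:3,:3]@np.array([a,b,1]); return T[:3,3],d
def onz(n,uv,z,s=None):
    o,d=ray(n,uv,s); return o+d*(z-o[2])/d[2]
def proj(n,p,s=None):
    c,f,T=cam(n,s); q=np.linalg.inv(T)@np.append(p,1); a,b=q[0]/q[2],q[1]/q[2]; k=1+c['k1']*(a*a+b*b)
    return np.array([c['cx']+f*a*k,c['cy']+f*b*k])
def tri(l):
    A=np.zeros((3,3));B=np.zeros(3)
    for o,d in l:
        d=d/np.linalg.norm(d);P=np.eye(3)-np.outer(d,d);A+=P;B+=P@o
    p=np.linalg.solve(A,B); return p,[np.linalg.norm((np.eye(3)-np.outer(d,d)/(d@d))@(p-o)) for o,d in l]
def pose():
    s=robot.get_state(); M=Rt(s); return s,M
E
python3 - <<'E'
from h import *
np.set_printoptions(precision=4,suppress=True)
s,M=pose(); print(M)
robot.read_camera('top');robot.read_camera('scene')
for t in ['stock_tray','side_tray','v_rest','v_rest_seat','long_tube_axis','v_block','pipe_collar','gas_nozzle']:
    for c in ('top','scene'):
        r=robot.tip_of(t,c)
        print(t,c,[(round(a['p'],2),np.round(a['xy'],1)) for a in r[:3]])
        z={'v_rest_seat':.046,'long_tube_axis':.033,'v_block':.004,'pipe_collar':.004,'gas_nozzle':.004}.get(t,0)
        for a in r[:2]: print('   ',onz(c,a['xy'],z))
print(robot.get_state()['clock'])
E
```

```text
[[ 0.4491 -0.0006  0.8935]
 [-0.8935  0.0016  0.4491]
 [-0.0017 -1.      0.0001]]
stock_tray top [(0.67, array([247. , 196.1])), (0.56, array([275.9, 190.8])), (0.27, array([333.3, 262.1]))]
    [0.6212 0.0187 0.    ]
    [ 0.6376 -0.0678  0.    ]
stock_tray scene [(0.9, array([268.1, 199.7]))]
    [ 0.6424 -0.0584  0.    ]
side_tray top [(0.8, array([186.1, 266.3]))]
    [0.4127 0.1956 0.    ]
side_tray scene [(0.76, array([237.4, 322.6]))]
    [0.4122 0.2065 0.    ]
v_rest top [(0.92, array([334.1, 259.8])), (0.68, array([183.9, 270.3]))]
    [ 0.4334 -0.2386  0.    ]
    [0.4011 0.2018 0.    ]
v_rest scene [(0.71, array([269.6, 199.1])), (0.62, array([377.9, 213.7])), (0.35, array([249.6, 217.8]))]
    [ 0.6418 -0.063   0.    ]
    [ 0.4301 -0.2484  0.    ]
v_rest_seat top [(0.65, array([338.7, 262.2])), (0.38, array([301. , 203.3]))]
    [ 0.4278 -0.2427  0.046 ]
    [ 0.5949 -0.1376  0.046 ]
v_rest_seat scene [(0.8, array([382.5, 202.6]))]
    [ 0.4258 -0.2439  0.046 ]
long_tube_axis top [(0.96, array([196.9, 126.2])), (0.75, array([278.5, 175.5]))]
    [0.8275 0.17   0.033 ]
    [ 0.6781 -0.0739  0.033 ]
long_tube_axis scene [(0.92, array([158.2, 191.5])), (0.69, array([263. , 186.2]))]
    [0.8127 0.1683 0.033 ]
    [ 0.6639 -0.0577  0.033 ]
v_block top [(0.64, array([277. , 199.4]))]
    [ 0.6111 -0.0708  0.004 ]
v_block scene [(0.58, array([272.9, 207. ]))]
    [ 0.6108 -0.0484  0.004 ]
pipe_collar top [(0.74, array([301.8, 203.9])), (0.19, array([335. , 259.6]))]
    [ 0.5979 -0.1446  0.004 ]
    [ 0.4341 -0.2405  0.004 ]
pipe_collar scene []
gas_nozzle top [(0.65, array([246.4, 196.4]))]
    [0.6197 0.0204 0.004 ]
gas_nozzle scene [(0.55, array([248.8, 215.7]))]
    [0.6242 0.019  0.004 ]
1.05
```

Run:
```python
import cv2
im=cv2.imread('pics/top0.png')
a=cv2.resize(im[150:225,215:335],None,fx=5,fy=5,interpolation=cv2.INTER_CUBIC)
b=cv2.resize(im[225:300,300:380],None,fx=5,fy=5,interpolation=cv2.INTER_CUBIC)
cv2.imwrite('pics/c1.png',a);cv2.imwrite('pics/c2.png',b)
im=cv2.imread('pics/scene0.png')
cv2.imwrite('pics/c3.png',cv2.resize(im[150:245,190:420],None,fx=3.4,fy=3.4,interpolation=cv2.INTER_CUBIC))
```

```text
(no output)
```

View pics/c1.png

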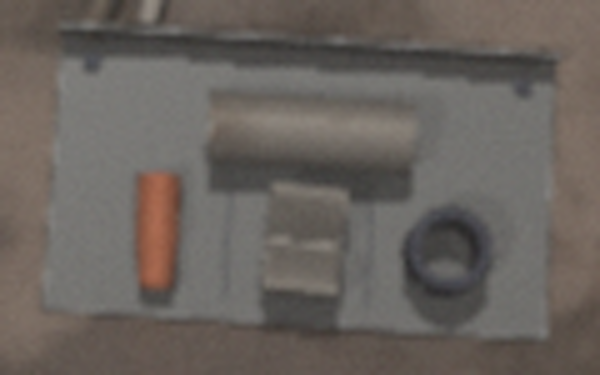

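View pics/c2.png

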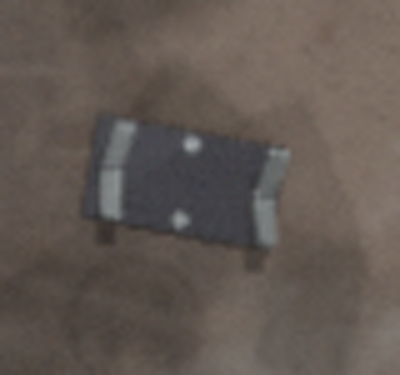

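View pics/c3.png

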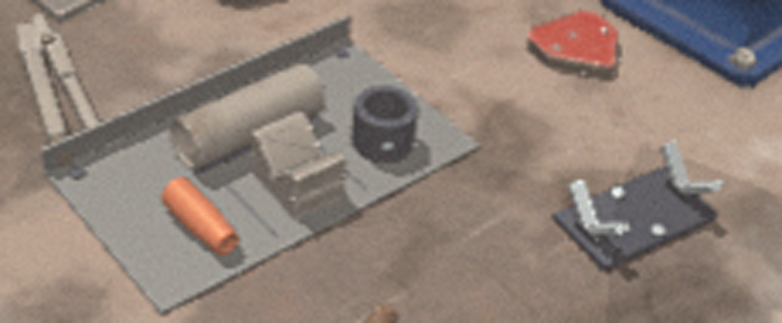

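```bash
python3 -m creep '[0,-4,0,0,0,0,0.7, 0,-3,0,0,0,0,0.7, -3,0,4,0,0,0,0.7, -3,0,4,0,0,0,0.7, -3,0,4,0,0,0,0.7, -3,0,4,0,0,0,0.7, -3,0,4,0,8,0,0.7, -3,0,4,0,8,0,0.7, 0,0,0,0,8,0,0.7, 0,0,0,0,3,0,0.7]'
```

```text
clock: 2.05
tool_pos: [0.3829, -0.2307, 0.2876]
ee_rot: [0.504, -0.5, 0.499, -0.497]
contact_force: [-0.1, 0.4, 0.6]
grip_width: 0.0656
```

```bash
cat >> h.py <<'E'
def look(name):
    s=robot.get_state(); im=robot.read_camera('wrist'); np.savez(f'pics/{name}.npz',im=im,tp=s['tool_pos'],q=s['ee_rot']); cv2.imwrite(f'pics/{name}.png',im); return s,im
def ld(name):
    d=np.load(f'pics/{name}.npz'); return {'tool_pos':d['tp'],'ee_rot':d['q']}
E
python3 - <<'E'
from h import *
np.set_printoptions(precision=4,suppress=True)
s,im=look('w1'); print(Rt(s))
for t,z in [('v_rest_seat',.046),('v_rest',0)]:
    for a in robot.tip_of(t,'wrist')[:2]: print(t,a['p'],a['xy'],onz('wrist',a['xy'],z,s))
E
```

```text
[[ 0.0083  0.0022  1.    ]
 [-0.9999  0.0061  0.0083]
 [-0.0061 -1.      0.0023]]
v_rest_seat 0.89 [262.9, 136.6] [ 0.4298 -0.2398  0.046 ]
v_rest 0.79 [263.6, 130.9] [ 0.436  -0.2418  0.    ]
```

View pics/w1.png

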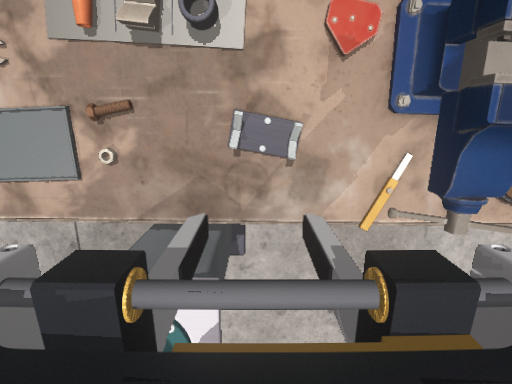

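Run:
```python
import cv2
im=cv2.imread('pics/w1.png')
cv2.imwrite('pics/c4.png',cv2.resize(im[100:170,220:315],None,fx=8,fy=8,interpolation=cv2.INTER_CUBIC))
```

```text
(no output)
```

View pics/c4.png

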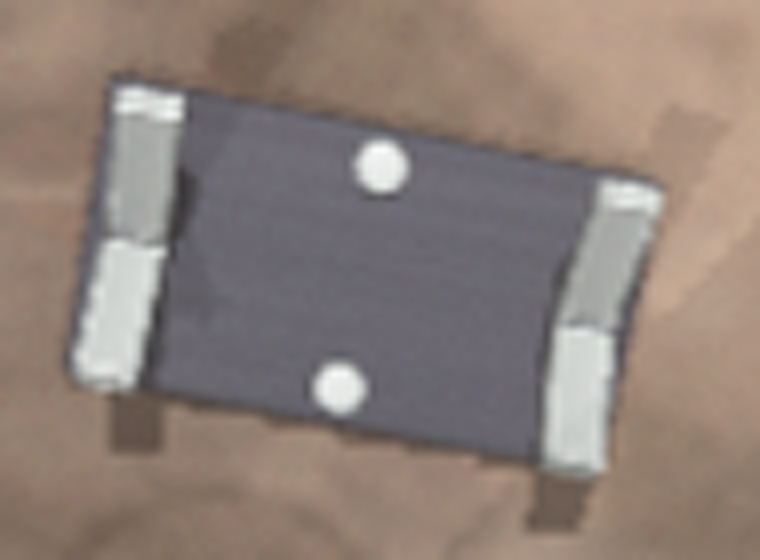

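Run:
```python
from h import *
np.set_printoptions(precision=4,suppress=True)
s=ld('w1'); f=lambda p,z:onz('wrist',(220+p[0]/8-.5+.06,100+p[1]/8-.5+.06),z,s)
a=f((137,241),.0156);b=f((588,322),.0156);print('groove',a,b,(a+b)/2,np.linalg.norm(a-b),np.degrees(np.arctan2((b-a)[1],(b-a)[0])))
print('bolts mid',(f((383,167),.011)+f((340,388),.011))/2, f((383,167),.011)-f((340,388),.011))
for e in [((155,385),(540,462)),((190,92),(600,178))]:
    p,q=f(e[0],.008),f(e[1],.008); d=q-p; n=np.array([-d[1],d[0]])/np.hypot(*d[:2]); m=((a+b)/2)[:2]
    print(np.degrees(np.arctan2(d[1],d[0])), n@(m-p[:2]))
# tray-side coarse: side tray & stock tray corners
for n,uv,z in [('nozzle',(82,10),.017),('collar top',(199,8),.044)]: print(n,onz('wrist',uv,z,s))
```

```text
groove [ 0.4383 -0.1993  0.0156] [ 0.4233 -0.288   0.0156] [ 0.4308 -0.2437  0.0156] 0.08995540359927733 -99.57614760309427
bolts mid [ 0.4311 -0.2434  0.011 ] [ 0.0432 -0.0079  0.    ]
-100.8389872835601 0.028721631579656307
-101.04375080171698 -0.0286311901183112
nozzle [0.6073 0.0225 0.017 ]
collar top [ 0.5989 -0.1523  0.044 ]
```

```bash
python3 -m creep '[-3.4,0,4,0,0,0,0.7, -3.4,0,4,0,0,0,0.7, -3.4,0,4,0,0,0,0.7, -3.4,0,4,0,0,0,0.7, -3.4,0,4,0,0,0,0.7, 0,0,0,0,0,0,0.7, 0,0,0,0,0,0,0.7]'
python3 - <<'E'
from h import *
np.set_printoptions(precision=4,suppress=True)
s,im=look('w2'); print(Rt(s))
for t,z in [('long_tube_axis',.033),('v_block',.004),('pipe_collar',.004),('gas_nozzle',.004),('stock_tray',0)]:
    for a in robot.tip_of(t,'wrist')[:2]: print(t,a['p'],a['xy'],onz('wrist',a['xy'],z,s))
E
```

```text
clock: 2.9
tool_pos: [0.5781, -0.0692, 0.2859]
ee_rot: [0.502, -0.5, 0.5, -0.498]
contact_force: [-0.2, 0.1, -0.0]
grip_width: 0.0657
[[ 0.0042 -0.0006  1.    ]
 [-1.      0.0029  0.0042]
 [-0.0029 -1.     -0.0006]]
long_tube_axis 0.93 [257.9, 99.9] [ 0.6763 -0.0717  0.033 ]
v_block 0.64 [253.3, 140.2] [ 0.6158 -0.0648  0.004 ]
pipe_collar 0.63 [302.5, 146.8] [ 0.6056 -0.1446  0.004 ]
gas_nozzle 0.59 [199.9, 134.5] [0.6247 0.021  0.004 ]
stock_tray 0.86 [248.9, 120.6] [ 0.6465 -0.0577  0.    ]
stock_tray 0.59 [358.3, 258.5] [ 0.4029 -0.257   0.    ]
```

View pics/w2.png

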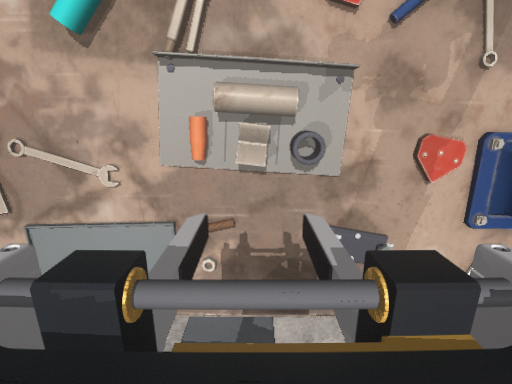

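Run:
```python
import cv2
im=cv2.imread('pics/w2.png')
cv2.imwrite('pics/c5.png',cv2.resize(im[45:185,150:365],None,fx=3.7,fy=3.7,interpolation=cv2.INTER_CUBIC))
```

```text
(no output)
```

View pics/c5.png

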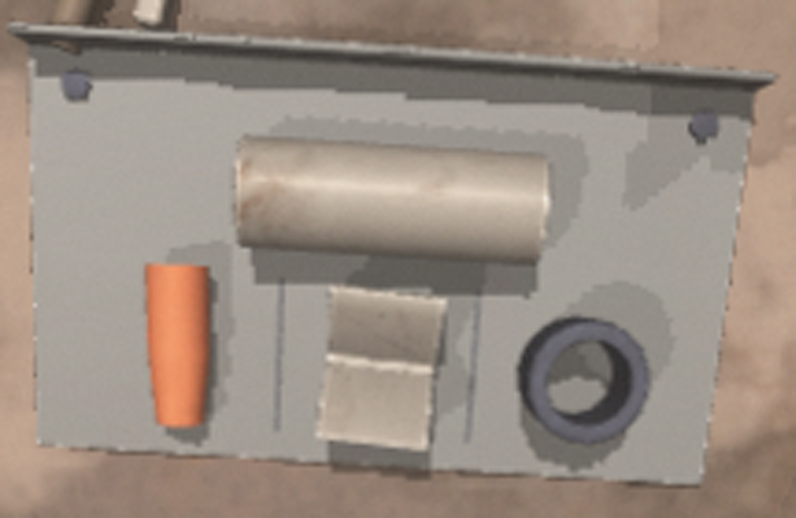

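Run:
```python
from h import *
np.set_printoptions(precision=4,suppress=True)
s=ld('w2'); f=lambda p,z:onz('wrist',(150+(p[0]+.5)/3.7-.5,45+(p[1]+.5)/3.7-.5),z,s)
a,b=f((40,445),.004),f((705,485),.004);d=b-a;print('near edge',a,b,np.linalg.norm(d),np.degrees(np.arctan2(d[1],d[0])))
yy=-d/np.linalg.norm(d); xx=np.array([yy[1],-yy[0],0]); O=(a+b)/2+xx*.080; print('origin',O,'xaxis deg',np.degrees(np.arctan2(xx[1],xx[0])))
loc=lambda p:np.array([(p-O)@xx,(p-O)@yy])
def P(n,p): print(n,p,'local',loc(p))
P('collar',f((586,380),.044))
c=[f(q,.046) for q in((332,287),(446,297),(430,450),(318,437))]
P('vblock',sum(c)/4); print([np.linalg.norm(c[i]-c[(i+1)%4]) for i in range(4)],[np.degrees(np.arctan2(*(c[j]-c[i])[[1,0]])) for i,j in((0,1),(3,2),(3,0),(2,1))])
P('nozzle far',f((178,265),.026));P('nozzle near',f((180,427),.018))
P('tube L',f((246,192),.035)); P('tube R',f((543,208),.035))
P('tube top/bot edge far',f((394,145),.036));P(' near',f((394,256),.029))
```

```text
near edge [0.5752 0.0888 0.004 ] [ 0.558  -0.2097  0.004 ] 0.29895186961151016 -93.30325242933122
origin [ 0.6465 -0.0651  0.004 ] xaxis deg -3.303252429331223
collar [ 0.6089 -0.146   0.044 ] local [-0.0328 -0.083 ]
vblock [ 0.6131 -0.0643  0.046 ] local [-0.0334 -0.0012]
[np.float64(0.04454182189344658), np.float64(0.06062198333370053), np.float64(0.04548562191448964), np.float64(0.05922430379569128)] [np.float64(-94.72256980018204), np.float64(-96.5021577013493), np.float64(-6.089246077895086), np.float64(-5.186333852058119)]
nozzle far [0.6531 0.0187 0.026 ] local [0.0018 0.084 ]
nozzle near [0.5855 0.0226 0.018 ] local [-0.0659  0.084 ]
tube L [ 0.6808 -0.0111  0.035 ] local [0.0312 0.0558]
tube R [ 0.6751 -0.1275  0.035 ] local [ 0.0322 -0.0607]
tube top/bot edge far [ 0.6981 -0.069   0.036 ] local [ 0.0518 -0.0009]
 near [ 0.6567 -0.0691  0.029 ] local [ 0.0105 -0.0035]
```

Run:
```python
import cv2
im=cv2.imread('pics/top0.png')
cv2.imwrite('pics/c6.png',cv2.resize(im[238:300,130:238],None,fx=7,fy=7,interpolation=cv2.INTER_CUBIC))
```

```text
(no output)
```

View pics/c6.png

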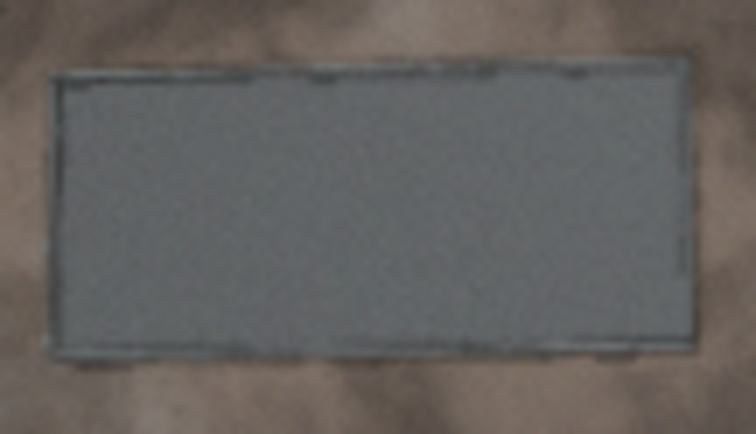

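Run:
```python
from h import *
np.set_printoptions(precision=4,suppress=True)
f=lambda p:onz('top',(130+(p[0]+.5)/7-.5,238+(p[1]+.5)/7-.5),.010)
c=[f(q) for q in((50,72),(688,60),(695,350),(48,357))]; print(np.array(c)); print('center',sum(c)/4,[np.linalg.norm(c[i]-c[(i+1)%4]) for i in range(4)])
d=c[0]-c[1]; e=c[3]-c[2]; print(np.degrees(np.arctan2(d[1],d[0])),np.degrees(np.arctan2(e[1],e[0])))
# cross-check with wrist pic
s=ld('w1'); print([onz('wrist',q,.010,s) for q in((74,107),(80,179))])
s=ld('w2'); print([onz('wrist',q,.010,s) for q in((28,228),(174,222))])
```

```text
[[0.4648 0.3414 0.01  ]
 [0.4723 0.0731 0.01  ]
 [0.3536 0.0687 0.01  ]
 [0.3472 0.3378 0.01  ]]
center [0.4095 0.2053 0.01  ] [np.float64(0.2684043947884773), np.float64(0.11886227720778814), np.float64(0.26909607367103866), np.float64(0.11766791609285383)]
91.6163273986296 91.36288870905311
[array([0.4724, 0.0578, 0.01  ]), array([0.3562, 0.0652, 0.01  ])]
[array([0.4635, 0.3332, 0.01  ]), array([0.4769, 0.0715, 0.01  ])]
```

```bash
python3 -m creep '[-0.5,0,3.5,0,5.8,0,0.7, 0,5,0,0,0,0,0.7, 0,5,0,0,0,0,0.7, 0,5,0,0,0,0,0.7, 0,4,0,0,0,0,0.7, 0,0,0,0,0,0,0.7, 0,0,0,0,0,0,0.7]'
python3 - <<'E'
from h import *
np.set_printoptions(precision=4,suppress=True)
s,im=look('w3'); print(Rt(s))
print(proj('wrist',[.613,-.064,.046],s), proj('wrist',s['tool_pos'],s))
E
```

```text
clock: 3.9
tool_pos: [0.6158, -0.0722, 0.1011]
ee_rot: [-0.475, 0.466, -0.523, 0.533]
contact_force: [0.4, -0.3, 0.8]
grip_width: 0.0663
[[-0.1141  0.0187  0.9933]
 [-0.9935 -0.0014 -0.1141]
 [-0.0007 -0.9998  0.0187]]
[246.8146 211.928 ] [256.2671 232.873 ]
```

View pics/w3.png

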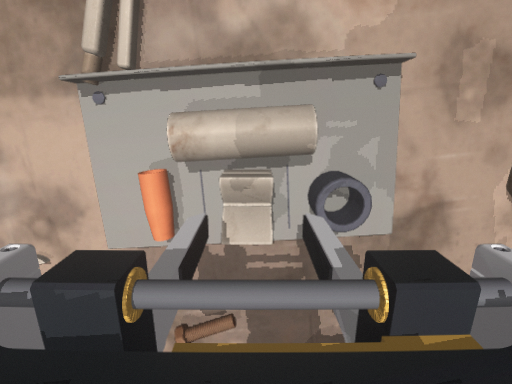

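```bash
cat >> h.py <<'E'
def goal(x,y,z,psi):
    "print tool-frame shift (cm) and turn (deg) to a tool-down pose with tool z at angle psi deg"
    s,M=pose(); p=np.radians(psi); G=np.array([[np.sin(p),0,np.cos(p)],[-np.cos(p),0,np.sin(p)],[0,-1,0]])
    d=M.T@(np.array([x,y,z])-s['tool_pos'])*100; r=np.degrees(R.from_matrix(M.T@G).as_rotvec())
    print('shift cm',np.round(d,2),'turn deg',np.round(r,2)); return d,r
E
python3 -c "
from h import *
goal(.613,-.064,.07,-5.6)"
```

```text
shift cm [-0.78  3.09 -0.41] turn deg [-1.04 -0.95 -0.03]
```

```bash
python3 -m creep '[-0.8,3,-0.4,-1,-1,0,0.7, 0,0,0,0,0,0,0.7, 0,0,0,0,0,0,0.7]'; python3 -c "
from h import *
goal(.613,-.064,.022,-5.6)"
```

```text
clock: 4.25
tool_pos: [0.6189, -0.0659, 0.0818]
ee_rot: [-0.479, 0.471, -0.519, 0.529]
contact_force: [0.6, -0.2, 0.8]
grip_width: 0.0659
shift cm [-0.14  5.97 -0.72] turn deg [-1.06 -0.01  0.09]
```

```bash
python3 -m creep '[-0.2,3,-0.8,-1.5,0,0,0.7, 0,1.5,-0.2,-0.5,0,0,0.7, 0,0,0,0,0,0,0.7]'; python3 -c "
from h import *
goal(.613,-.064,.022,-5.6)"
```

```text
clock: 4.55
tool_pos: [0.6129, -0.0643, 0.0407]
ee_rot: [0.472, -0.477, 0.525, -0.523]
contact_force: [-0.3, 0.1, 0.6]
grip_width: 0.0655
shift cm [-0.04  1.87  0.02] turn deg [ 0.42 -0.06  0.17]
```

```bash
python3 -m creep '[0,1.9,0,0.4,0,0,0.7, 0,0.2,0,0,0,0,0.7, 0,0,0,0,0,0,0.7]'; python3 -c "
from h import *
goal(.613,-.064,.022,-5.6)"
```

```text
clock: 4.85
tool_pos: [0.6134, -0.0647, 0.02]
ee_rot: [-0.474, 0.475, -0.523, 0.525]
contact_force: [-0.2, 1.9, 0.7]
grip_width: 0.0653
shift cm [-0.07 -0.2  -0.04] turn deg [-0.04 -0.08  0.19]
```

Close on the V-block.

```bash
python3 -m creep '[0,0,0,0,0,0,0.2, 0,0,0,0,0,0,0.2, 0,0,0,0,0,0,0.2, 0,0,0,0,0,0,0.2, 0,0,0,0,0,0,0.2, 0,0,0,0,0,0,0.2]' 40; python3 -c "
from h import *
goal(.613,-.064,.022,-5.6)"
```

```text
clock: 5.45
tool_pos: [0.6148, -0.0648, 0.0224]
ee_rot: [-0.475, 0.474, -0.522, 0.526]
contact_force: [0.2, 0.2, -1.6]
grip_width: 0.0446
shift cm [-0.06  0.04 -0.19] turn deg [-0.22 -0.09  0.17]
```

```bash
python3 -m creep '[0,-3,0,0,0,0,0.2, 0,-5,0,0,0,0,0.2, 0,-3,0,0,0,0,0.2, 0,0,0,0,0,0,0.2]'; python3 -c "
from h import *
goal(.408,.278,.1,2)"
```

```text
clock: 5.85
tool_pos: [0.6083, -0.0634, 0.1248]
ee_rot: [0.47, -0.479, 0.528, -0.52]
contact_force: [1.5, -0.4, -6.2]
grip_width: 0.0445
shift cm [-31.99   2.85 -23.27] turn deg [ 1.02 -7.69  0.01]
```

```bash
python3 -m creep '[-4,0,-2.9,0,-1,0,0.2, -4,0,-2.9,0,-1,0,0.2, -4,0,-2.9,0,-1,0,0.2, -4,0,-2.9,0,-1,0,0.2, -4,0,-2.9,0,-1,0,0.2, -4,0,-2.9,0,-1,0,0.2, -4,0,-2.9,0,-1,0,0.2, -3,0,-2,0,0,0,0.2, 0,0,0,0,0,0,0.2, 0,0,0,0,0,0,0.2]'; python3 -c "
from h import *
goal(.408,.278,.1,2)"
```

```text
clock: 6.85
tool_pos: [0.3798, 0.2535, 0.0978]
ee_rot: [-0.488, 0.524, -0.507, 0.48]
contact_force: [0.0, -0.6, -7.0]
grip_width: 0.045
shift cm [-2.38 -0.42  2.85] turn deg [ 3.6  -0.61  0.51]
```

```bash
python3 -m creep '[-2.4,-1,2.8,3.6,-0.6,0.5,0.2, 0,0,0,0,0,0,0.2, 0,0,0,0,0,0,0.2]'; python3 -c "
from h import *
s,im=look('w4')
goal(.408,.278,.024,2)"
```

```text
clock: 7.15
tool_pos: [0.4065, 0.2747, 0.0993]
ee_rot: [-0.504, 0.512, -0.492, 0.492]
contact_force: [-0.7, 0.9, -7.8]
grip_width: 0.0447
shift cm [-0.34  7.56  0.15] turn deg [ 0.37 -0.17  0.33]
```

View pics/w4.png

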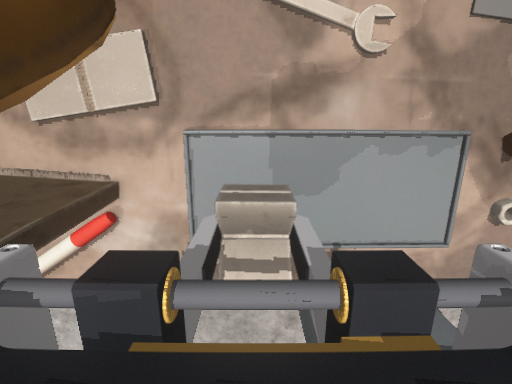

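```bash
python3 -c "
from h import *
np.set_printoptions(precision=4,suppress=True)
s=ld('w4')
c=[onz('wrist',q,.010,s) for q in((184,131),(469,132),(448,246))];print(c,np.linalg.norm(c[0]-c[1]),np.linalg.norm(c[1]-c[2]))
print((c[0]+c[2])/2)
e=c[0]-c[1];print(np.degrees(np.arctan2(e[1],e[0])))
"
```

```text
[array([0.4652, 0.3414, 0.01  ]), array([0.4733, 0.0771, 0.01  ]), array([0.3568, 0.0722, 0.01  ])] 0.26450111242833857 0.11656990724128811
[0.411  0.2068 0.01  ]
91.73969069391768
```

```bash
python3 -m creep '[-0.3,4,0.1,0.3,0,0.3,0.2, 0,3,0,0,0,0,0.2, 0,0,0,0,0,0,0.2, 0,0,0,0,0,0,0.2]'; python3 -c "
from h import *
goal(.408,.28,.0225,2)"
```

```text
clock: 7.6
tool_pos: [0.4096, 0.2746, 0.0278]
ee_rot: [-0.506, 0.507, -0.494, 0.494]
contact_force: [0.7, -0.2, -6.3]
grip_width: 0.0446
shift cm [-0.55  0.53 -0.15] turn deg [ 0.07 -0.52  0.06]
```

```bash
python3 -m creep '[-0.4,0.3,0,0,0,0,0.2, 0,0.2,0,0,0,0,0.2, 0,0.1,0,0,0,0,0.2, 0,0,0,0,0,0,0.2]'; python3 -c "
from h import *
goal(.408,.28,.0225,2)"
```

```text
clock: 8.0
tool_pos: [0.4126, 0.2798, 0.0261]
ee_rot: [0.508, -0.504, 0.493, -0.495]
contact_force: [-0.9, -0.6, -6.6]
grip_width: 0.0451
shift cm [-0.03  0.35 -0.47] turn deg [-0.32 -0.6  -0.13]
```

```bash
python3 -m creep '[0,0.5,-0.2,-0.3,0,0,0.2, 0,0.2,0,0,0,0,0.2]'; python3 -c "
from h import *
goal(.408,.28,.0225,2)"
```

```text
clock: 8.2
tool_pos: [0.4118, 0.2806, 0.0222]
ee_rot: [0.508, -0.504, 0.494, -0.494]
contact_force: [-7.5, -2.2, 8.8]
grip_width: 0.0452
shift cm [ 0.05 -0.03 -0.39] turn deg [-0.2  -0.59 -0.23]
```

Contact. Open partially and rise.

```bash
python3 -m creep '[0,0,0,0,0,0,0.65, 0,0,0,0,0,0,0.65, 0,0,0,0,0,0,0.65, 0,-3,0,0,0,0,0.65, 0,-5,0,0,0,0,0.65, 0,-3,0,0,0,0,0.65, 0,0,0,0,0,0,0.65]'; python3 -c "
from h import *
print(robot.get_state()['contact_force'])
goal(.610,-.146,.12,-3.3)"
```

```text
clock: 8.9
tool_pos: [0.4145, 0.2817, 0.1396]
ee_rot: [0.512, -0.501, 0.493, -0.495]
contact_force: [0.3, -0.2, -0.4]
grip_width: 0.061
[ 0.31505117 -0.20936873 -0.38440251]
shift cm [43.26  1.83 18.45] turn deg [-0.73  4.73 -0.53]
```

```bash
python3 -m creep '[4.8,0,2,0,0.5,0,0.65, 4.8,0,2,0,0.5,0,0.65, 4.8,0,2,0,0.5,0,0.65, 4.8,0,2,0,0.5,0,0.65, 4.8,0,2,0,0.5,0,0.65, 4.8,0,2,0,0.5,0,0.65, 4.8,0,2,0,0.5,0,0.65, 4.8,0,2,0,0.5,0,0.65, 4.8,0,2,0,0.5,0,0.65, 0,0,0,0,0,0,0.65]'; python3 -c "
from h import *
goal(.610,-.146,.09,-3.3)"
```

```text
clock: 9.9
tool_pos: [0.5861, -0.1397, 0.1249]
ee_rot: [0.493, -0.482, 0.513, -0.511]
contact_force: [0.2, 0.5, 0.4]
grip_width: 0.0609
shift cm [0.56 3.51 2.38] turn deg [-0.47  0.52 -0.83]
```

```bash
python3 -m creep '[0.5,3,2.4,-0.5,0.5,-0.8,0.65, 0,0,0,0,0,0,0.65, 0,0,0,0,0,0,0.65]'; python3 -c "
from h import *
np.set_printoptions(precision=4,suppress=True)
s,im=look('w5')
print(proj('wrist',[.610,-.146,.044],s))
goal(.610,-.146,.04,-3.3)"
```

```text
clock: 10.2
tool_pos: [0.6092, -0.1465, 0.0885]
ee_rot: [0.483, -0.486, 0.518, -0.512]
contact_force: [0.2, -0.7, 1.7]
grip_width: 0.0609
[255.4866 209.4716]
shift cm [0.   4.74 0.22] turn deg [ 0.57 -0.18 -0.21]
```

View pics/w5.png

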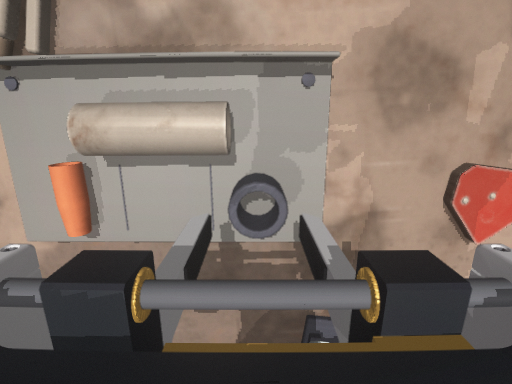

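```bash
python3 -m creep '[0.1,4,0.2,0.5,0,0,0.65, 0,2,0,0,0,0,0.65, 0,0.3,0,0,0,0,0.65, 0,0,0,0,0,0,0.65]'; python3 -c "
from h import *
goal(.610,-.147,.022,-3.3)"
```

```text
clock: 10.65
tool_pos: [0.6108, -0.1442, 0.0296]
ee_rot: [-0.488, 0.483, -0.512, 0.516]
contact_force: [-0.4, 0.2, -0.3]
grip_width: 0.0611
shift cm [ 0.28  0.76 -0.07] turn deg [-0.5   0.05 -0.11]
```

```bash
python3 -m creep '[0.3,0.7,-0.1,-0.3,0,0,0.65, 0,0.2,0,0,0,0,0.65, 0,0,0,0,0,0,0.65]'; python3 -c "
from h import *
goal(.610,-.147,.022,-3.3)"
```

```text
clock: 10.95
tool_pos: [0.6117, -0.1474, 0.0253]
ee_rot: [-0.489, 0.483, -0.511, 0.517]
contact_force: [-0.4, 0.1, 0.3]
grip_width: 0.0611
shift cm [-0.03  0.33 -0.18] turn deg [-0.63  0.12  0.01]
```

```bash
python3 -m creep '[0,0.2,-0.1,-0.3,0,0,0.3, 0,0.1,0,0,0,0,0.3, 0,0,0,0,0,0,0.3, 0,0,0,0,0,0,0.3, 0,0,0,0,0,0,0.3]' 30; python3 -c "
from h import *
goal(.610,-.147,.022,-3.3)"
```

```text
clock: 11.45
tool_pos: [0.6115, -0.148, 0.0239]
ee_rot: [-0.487, 0.484, -0.511, 0.516]
contact_force: [0.3, -0.6, 0.1]
grip_width: 0.0483
shift cm [-0.09  0.19 -0.16] turn deg [-0.43  0.11  0.07]
```

```bash
python3 -m creep '[0,-3,0,0,0,0,0.3, 0,-5,0,0,0,0,0.3, 0,-3,0,0,0,0,0.3, 0,0,0,0,0,0,0.3]'; python3 -c "
from h import *
look('w6')
goal(.413,.129,.12,2)"
```

```text
clock: 11.85
tool_pos: [0.6072, -0.1465, 0.1294]
ee_rot: [0.485, -0.487, 0.516, -0.511]
contact_force: [1.2, -0.3, -2.5]
grip_width: 0.0484
shift cm [-26.39   1.   -20.81] turn deg [ 0.55 -5.2  -0.26]
```

View pics/w6.png

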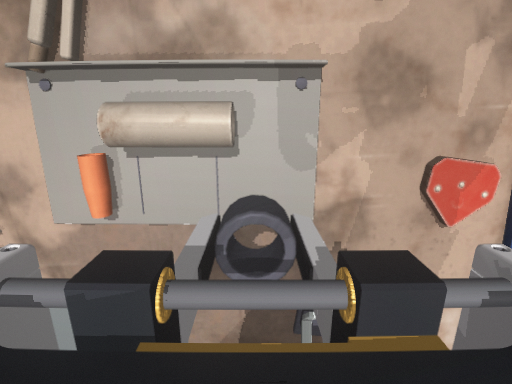

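```bash
python3 -m creep '[-4.4,0,-3.4,0.1,-1,0,0.3, -4.4,0,-3.4,0.2,-1,0,0.3, -4.4,0,-3.4,0.2,-1,0,0.3, -4.4,0,-3.4,0.2,-1,0,0.3, -4.4,0,-3.4,0.2,-1,0,0.3, -4.4,0,-3.4,0.2,0,0,0.3, 0,0,0,0,0,0,0.3]'; python3 -c "
from h import *
goal(.413,.129,.09,2)"
```

```text
clock: 12.6
tool_pos: [0.4128, 0.0956, 0.106]
ee_rot: [-0.503, 0.512, -0.502, 0.482]
contact_force: [-0.4, -0.2, -3.8]
grip_width: 0.0485
shift cm [-3.32  1.63  0.17] turn deg [ 1.66 -0.26 -0.63]
```

```bash
python3 -m creep '[-3.3,0,0.1,1.6,-0.2,-0.6,0.3, 0,0,0,0,0,0,0.3, 0,3,0,0,0,0,0.3, 0,3,0,0,0,0,0.3, 0,0,0,0,0,0,0.3]'; python3 -c "
from h import *
goal(.413,.129,.024,2)"
```

```text
clock: 13.1
tool_pos: [0.4054, 0.1281, 0.0337]
ee_rot: [-0.504, 0.514, -0.493, 0.487]
contact_force: [-0.2, -0.9, -3.2]
grip_width: 0.0483
shift cm [-0.06  0.95  0.78] turn deg [0.91 0.18 0.23]
```

```bash
python3 -m creep '[0,0.5,0.7,0.9,0,0.2,0.3, 0,0.3,0,0,0,0,0.3, 0,0.2,0,0,0,0,0.3]'; python3 -c "
from h import *
goal(.413,.129,.024,2)"
```

```text
clock: 13.4
tool_pos: [0.4127, 0.1272, 0.0235]
ee_rot: [-0.508, 0.51, -0.491, 0.49]
contact_force: [-7.4, 1.7, 12.7]
grip_width: 0.0487
shift cm [-0.17 -0.05  0.04] turn deg [0.14 0.07 0.03]
```

```bash
python3 -m creep '[0,0,0,0,0,0,0.65, 0,0,0,0,0,0,0.65, 0,0,0,0,0,0,0.65, 0,-3,0,0,0,0,0.6, 0,-5,0,0,0,0,0.55, 0,-3,0,0,0,0,0.55, 0,0,0,0,0,0,0.55]'; python3 -c "
from h import *
look('w7')
goal(.619,.0205,.10,-3.3)"
```

```text
clock: 14.1
tool_pos: [0.4174, 0.1271, 0.1433]
ee_rot: [0.512, -0.506, 0.489, -0.494]
contact_force: [-0.1, 0.3, 1.4]
grip_width: 0.052
shift cm [11.35  4.29 19.83] turn deg [-0.47  5.31 -0.03]
```

View pics/w7.png

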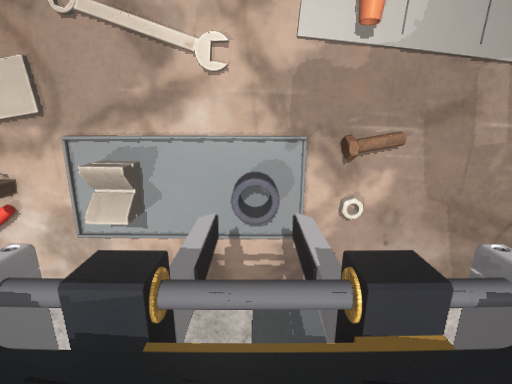

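```bash
python3 -m creep '[2.8,0,4.8,0,1.3,0,0.55, 2.8,0,4.8,0,1.3,0,0.55, 2.8,0,4.8,0,1.3,0,0.55, 2.8,0,4.8,0,1.3,0,0.55, 0,2,0,0,0,0,0.55, 0,2,0,0,0,0,0.55, 0,0,0,0,0,0,0.55]'; python3 -c "
from h import *
goal(.619,.0205,.06,-3.3)
s,im=look('w8');print(proj('wrist',[.619,.0205,.03],s))"
```

```text
clock: 14.85
tool_pos: [0.5908, 0.0216, 0.0853]
ee_rot: [0.484, -0.487, 0.517, -0.512]
contact_force: [-1.3, -0.1, -0.5]
grip_width: 0.0514
shift cm [-0.04  2.5   2.84] turn deg [ 0.49 -0.   -0.09]
[255.43644366 173.48339663]
```

View pics/w8.png

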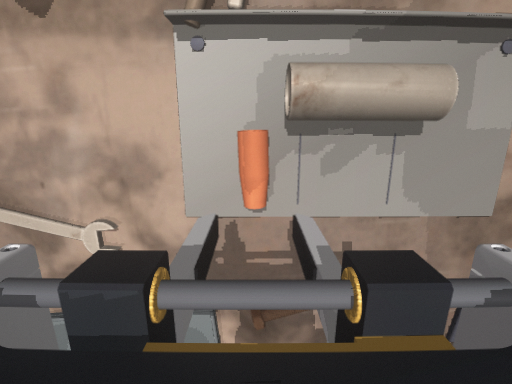

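```bash
python3 -m creep '[0,2.5,2.9,0.5,0,0,0.55, 0,0,0.1,0,0,0,0.55, 0,3,0,0,0,0,0.55, 0,1,0,0,0,0,0.55, 0,0,0,0,0,0,0.55]'; python3 -c "
from h import *
goal(.620,.0205,.018,-3.3)"
```

```text
clock: 15.4
tool_pos: [0.622, 0.0218, 0.0231]
ee_rot: [-0.488, 0.484, -0.513, 0.514]
contact_force: [0.7, 0.2, 0.0]
grip_width: 0.0519
shift cm [ 0.14  0.51 -0.19] turn deg [-0.28  0.15 -0.1 ]
```

```bash
python3 -m creep '[0.1,0.5,-0.2,-0.3,0,0,0.55, 0,0.1,0,0,0,0,0.55, 0,0,0,0,0,0,0.55]'; python3 -c "
from h import *
goal(.620,.0205,.018,-3.3)"
```

```text
clock: 15.7
tool_pos: [0.6214, 0.0212, 0.0218]
ee_rot: [-0.488, 0.484, -0.512, 0.514]
contact_force: [-0.4, 0.1, 0.2]
grip_width: 0.0518
shift cm [ 0.08  0.38 -0.13] turn deg [-0.35  0.2  -0.11]
```

```bash
python3 -m creep '[0.1,0.6,-0.1,-0.3,0,0,0.55, 0,0.2,0,0,0,0,0.1, 0,0.1,0,0,0,0,0.1, 0,0,0,0,0,0,0.1, 0,0,0,0,0,0,0.1, 0,0,0,0,0,0,0.1, 0,0,0,0,0,0,0.1]' 15; python3 -c "
from h import *
goal(.620,.0205,.018,-3.3)"
```

```text
clock: 16.4
tool_pos: [0.6222, 0.0197, 0.0155]
ee_rot: [-0.488, 0.485, -0.512, 0.515]
contact_force: [-0.9, -0.3, 0.9]
grip_width: 0.0258
shift cm [-0.06 -0.25 -0.22] turn deg [-0.34  0.19 -0.07]
```

```bash
python3 -m creep '[0,-3,0,0,0,0,0.1, 0,-5,0,0,0,0,0.1, 0,-3,0,0,0,0,0.1, 0,0,0,0,0,0,0.1]'; python3 -c "
from h import *
goal(.411,.204,.12,2)"
```

```text
clock: 16.8
tool_pos: [0.6186, 0.02, 0.1235]
ee_rot: [0.485, -0.487, 0.515, -0.512]
contact_force: [0.4, 0.8, -1.5]
grip_width: 0.0264
shift cm [-17.25   0.48 -21.72] turn deg [ 0.28 -5.11 -0.1 ]
```

```bash
python3 -m creep '[-3.5,0,-4.4,0.2,-1,0,0.1, -3.5,0,-4.4,0.2,-1,0,0.1, -3.5,0,-4.4,0.2,-1,0,0.1, -3.5,0,-4.4,0.2,-1,0,0.1, -3.5,0,-4.4,0.2,-1,0,0.1, 0,0,0,0,0,0,0.1, 0,0,0,0,0,0,0.1]'; python3 -c "
from h import *
look('w9')
goal(.411,.204,.07,2)"
```

```text
clock: 17.5
tool_pos: [0.414, 0.1824, 0.1073]
ee_rot: [-0.506, 0.511, -0.493, 0.49]
contact_force: [-0.5, 0.4, -1.5]
grip_width: 0.0259
shift cm [-2.19  3.7  -0.17] turn deg [ 0.53 -0.08  0.03]
```

View pics/w9.png

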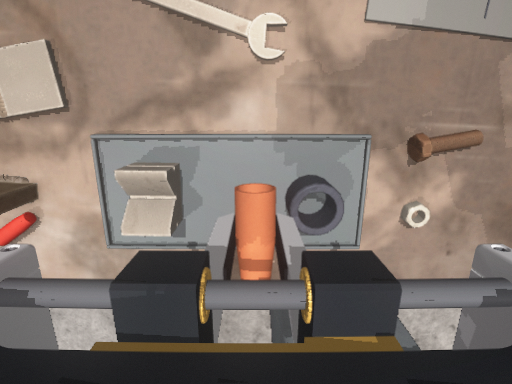

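```bash
python3 -m creep '[-2.2,0,-0.2,0.5,0,0,0.1, -0.3,0,0,0,0,0,0.1, 0,4,0,0,0,0,0.1, 0,3,0,0,0,0,0.1]'; python3 -c "
from h import *
goal(.411,.204,.0165,2)"
```

```text
clock: 17.95
tool_pos: [0.4187, 0.2054, 0.0377]
ee_rot: [0.509, -0.505, 0.491, -0.495]
contact_force: [-0.0, -0.2, -2.0]
grip_width: 0.026
shift cm [ 0.12  2.11 -0.79] turn deg [-0.54 -0.42  0.01]
```

```bash
python3 -m creep '[0,1.2,-0.8,-0.5,-0.4,0,0.1, 0,0.6,0,0,0,0,0.1, 0,0.2,0,0,0,0,0.1]'; python3 -c "
from h import *
goal(.411,.204,.0165,2)"
```

```text
clock: 18.25
tool_pos: [0.4092, 0.2023, 0.0151]
ee_rot: [-0.505, 0.511, -0.494, 0.49]
contact_force: [-8.8, -0.7, 24.3]
grip_width: 0.0254
shift cm [-0.16 -0.14  0.18] turn deg [ 0.57 -0.22  0.15]
```

```bash
python3 -m creep '[0,-0.1,0,0,0,0,0.5, 0,0,0,0,0,0,0.5, 0,0,0,0,0,0,0.5, 0,-3,0,0,0,0,0.5, 0,-5,0,0,0,0,0.6, 0,-5,0,0,0,0,0.7, 0,0,0,0,0,0,0.7]'; python3 -c "
from h import *
look('w10')
goal(.679,-.0695,.12,-93)"
```

```text
clock: 18.95
tool_pos: [0.4134, 0.2012, 0.1535]
ee_rot: [-0.505, 0.509, -0.494, 0.492]
contact_force: [0.7, -0.1, 0.1]
grip_width: 0.0648
shift cm [27.74  2.84 26.  ] turn deg [ 0.27 94.6   0.72]
```

View pics/w10.png

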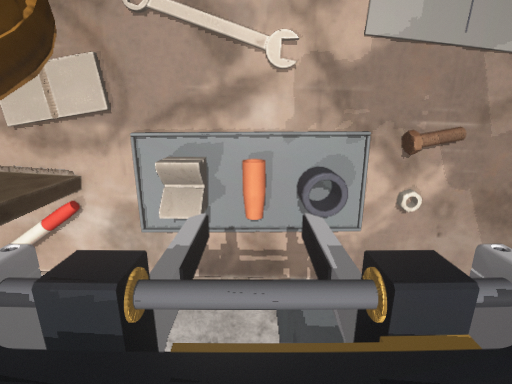

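```bash
python3 -c "
from h import *
print(robot.get_state()['joint_pos'])
goal(.679,-.0695,.12,87.2)"
```

```text
[ 3.30280187e-01 -8.76837755e-02  1.67758346e+00 -9.65221203e-04
  1.56356400e+00  1.87307285e+00]
shift cm [27.74  2.84 26.  ] turn deg [  0.7  -85.59  -0.27]
```

```bash
python3 -m creep '[4.6,0,4.3,0,0,0,0.7, 4.6,0,4.3,0,0,0,0.7, 4.6,0,4.3,0,0,0,0.7, 4.6,0,4.3,0,0,0,0.7, 4.6,0,4.3,0,0,0,0.7, 4.6,0,4.3,0,0,0,0.7, 0,0,0,0,-8.5,0,0.7, 0,0,0,0,-8.5,0,0.7, 0,0,0,0,-8.5,0,0.7, 0,0,0,0,-8.5,0,0.7]'; python3 -c "
from h import *
goal(.679,-.0695,.12,87.2)"
```

```text
clock: 20.0
tool_pos: [0.623, -0.0208, 0.1271]
ee_rot: [-0.626, 0.638, -0.328, 0.306]
contact_force: [-0.0, -0.1, 0.2]
grip_width: 0.066
shift cm [7.27 0.51 1.6 ] turn deg [  1.1  -50.5   -1.85]
```

```bash
python3 -m creep '[3,0,1,0,-8.5,0,0.7, 3,0,0,0,-8.5,-0.5,0.7, 0,0,0,0,-8.5,-0.5,0.7, 0,0,0,0,-8.5,-0.5,0.7, 0,0,0,0,-8.5,0,0.7, 0,0,0,0,-6,0,0.7]'; python3 -c "
from h import *
goal(.679,-.0695,.10,87.2)"
```

```text
clock: 20.6
tool_pos: [0.6655, -0.0619, 0.1083]
ee_rot: [-0.702, 0.711, -0.038, 0.012]
contact_force: [0.5, 0.9, -0.1]
grip_width: 0.0659
shift cm [ 1.43  0.79 -0.65] turn deg [ 0.83 -1.25 -2.11]
```

```bash
python3 -m creep '[1.4,0,-0.6,0.8,-1.2,-2,0.7, 0,0,0,0,0,0,0.7]'; python3 -c "
from h import *
s,im=look('w11')
goal(.679,-.0695,.09,87.2)
print(robot.get_state()['joint_pos'])
import itertools
for p in [(.679,-.0695,.0545),(.679,-.0695,.033)]: print(proj('wrist',p,s))"
```

```text
clock: 20.8
tool_pos: [0.6773, -0.0688, 0.1027]
ee_rot: [0.707, -0.707, 0.02, -0.014]
contact_force: [-0.6, 0.1, 0.4]
grip_width: 0.0657
shift cm [ 0.26  1.23 -0.14] turn deg [-0.08  0.11 -0.6 ]
[-1.83470825e-01  4.26087983e-01  1.18246515e+00 -1.15226146e-04
  1.54357313e+00 -1.36471788e-01]
[257.29208696 210.37372798]
[257.32319644 202.61434713]
```

View pics/w11.png

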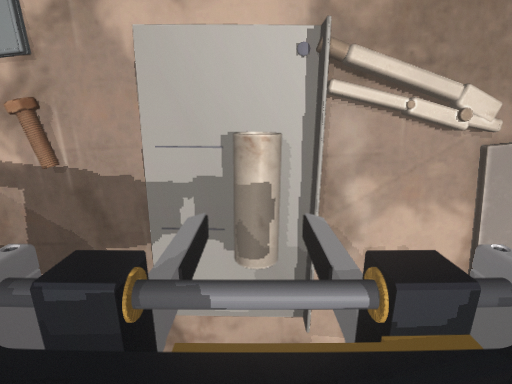

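```bash
python3 -c "
from h import *
s=ld('w11')
p=np.array([.679,-.0695]);a=np.radians(86.9);d=np.array([np.cos(a),np.sin(a)])
for k in(.06,-.06):
  for z in (.0545,.033): print(k,z,proj('wrist',[*(p+k*d),z],s))
"; python3 -m creep '[0.25,2,-0.1,0,0,-0.6,0.62, 0,2.5,0,0,0,0,0.62, 0,1.5,0,0,0,0,0.62, 0,1,0,0,0,0,0.62]'; python3 -c "
from h import *
goal(.679,-.0695,.026,87.2)
"
```

```text
0.06 0.0545 [257.89082558 136.52815039]
0.06 0.033 [257.86984203 134.86983594]
-0.06 0.0545 [256.76096518 274.87619168]
-0.06 0.033 [256.83288558 262.52602774]
clock: 21.25
tool_pos: [0.678, -0.068, 0.0296]
ee_rot: [0.707, -0.706, 0.018, -0.017]
contact_force: [-0.8, -0.2, -0.0]
grip_width: 0.0587
shift cm [ 0.11  0.36 -0.14] turn deg [-0.07  0.01 -0.09]
```

```bash
python3 -m creep '[0.1,0.4,0,0,0,0,0.62, 0,0.1,0,0,0,0,0.3, 0,0.05,0,0,0,0,0.3, 0,0,0,0,0,0,0.3, 0,0,0,0,0,0,0.3, 0,0,0,0,0,0,0.3]' 40; python3 -c "
from h import *
goal(.679,-.068,.026,87.2)
"
```

```text
clock: 21.85
tool_pos: [0.678, -0.0674, 0.0222]
ee_rot: [0.708, -0.706, 0.019, -0.015]
contact_force: [-0.6, -0.4, -3.0]
grip_width: 0.042
shift cm [ 0.1  -0.38 -0.06] turn deg [-0.09  0.01 -0.3 ]
```

```bash
python3 -m creep '[0,-2,0,0,0,0,0.3, 0,-4,0,0,0,0,0.3, 0,-5,0,0,0,0,0.3, 0,-2,0,0,0,0,0.3, 0,0,0,0,0,0,0.3]'; python3 -c "
from h import *
look('w12')
goal(.431,-.2435,.14,79.7)
"
```

```text
clock: 22.35
tool_pos: [0.6758, -0.0672, 0.1508]
ee_rot: [0.708, -0.706, 0.023, -0.012]
contact_force: [0.3, 0.1, -3.6]
grip_width: 0.0419
shift cm [-23.53   1.31 -18.82] turn deg [-0.13  7.49 -1.04]
```

View pics/w12.png

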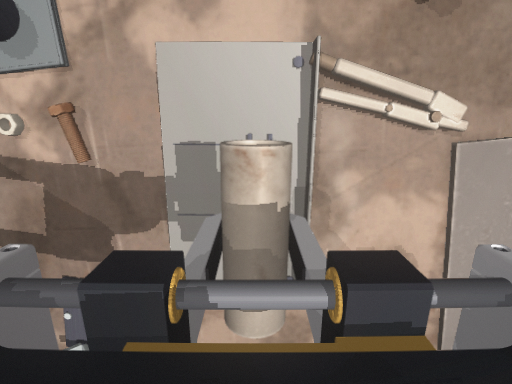

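```bash
python3 -c "
from h import *
s=ld('w12');M=Rt(s)
for k in(-.004,0,.004,.008):
  r=[]
  for e in(.06,-.06):
    P=[s['tool_pos']+M@np.array([.021*np.cos(t),-.0108-.0215*np.sin(t),k+e]) for t in np.linspace(0,2*np.pi,60)]
    q=np.array([proj('wrist',p,s)[1] for p in P]); r+=[q.min().round(1),q.max().round(1)]
  print(k,r)
"
python3 - <<'E'
import cv2
im=cv2.imread('pics/w12.png')
cv2.imwrite('pics/c7.png',cv2.resize(im[125:345,200:310],None,fx=2.7,fy=2.7))
E
```

```text
-0.004 [np.float64(145.7), np.float64(154.4), np.float64(306.1), np.float64(352.7)]
0 [np.float64(139.4), np.float64(146.2), np.float64(301.6), np.float64(347.3)]
0.004 [np.float64(133.1), np.float64(137.8), np.float64(297.0), np.float64(341.9)]
0.008 [np.float64(126.6), np.float64(129.4), np.float64(292.4), np.float64(336.5)]
```

View pics/c7.png

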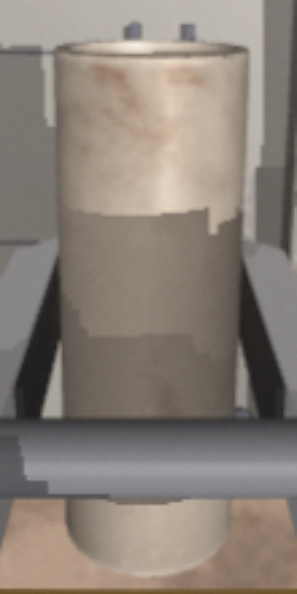

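```bash
python3 -m creep '[-3.9,0,-3.1,0,1.2,-0.2,0.3, -3.9,0,-3.1,0,1.2,-0.2,0.3, -3.9,0,-3.1,0,1.2,-0.2,0.3, -3.9,0,-3.1,0,1.2,-0.2,0.3, -3.9,0,-3.1,0,1.2,-0.2,0.3, -3.9,0,-3.1,0,1.2,0,0.3, 0,0,0,0,0,0,0.3]'; python3 -c "
from h import *
goal(.431,-.2435,.10,79.7)
"
```

```text
clock: 23.1
tool_pos: [0.4149, -0.2241, 0.1301]
ee_rot: [0.708, -0.7, 0.073, -0.051]
contact_force: [0.1, 0.3, -4.3]
grip_width: 0.0421
shift cm [ 2.02  2.93 -1.66] turn deg [-0.51  0.22 -1.83]
```

```bash
python3 -m creep '[2,0,-1.7,-0.5,0.2,-1.8,0.3, 0,0,0,0,0,0,0.3, 0,3,0,0,0,0,0.3]'; python3 -c "
from h import *
s,im=look('w13')
goal(.431,-.2435,.05,79.7)
"
```

```text
clock: 23.4
tool_pos: [0.4307, -0.245, 0.0972]
ee_rot: [0.704, -0.704, 0.064, -0.065]
contact_force: [1.9, -1.2, -2.8]
grip_width: 0.0416
shift cm [ 0.55  3.85 -0.12] turn deg [-0.43 -0.19 -0.73]
```

View pics/w13.png

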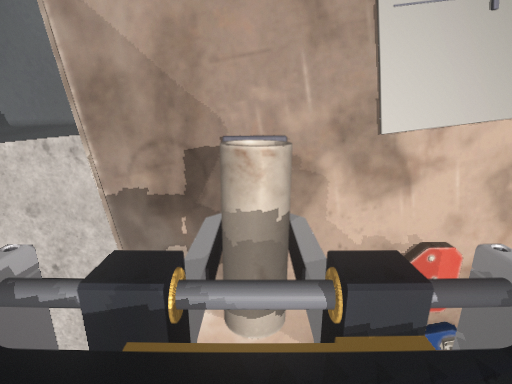

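```bash
python3 -m creep '[0.2,3,0,-0.4,0,-0.7,0.3, 0.1,1.5,0,0,0,0,0.3]'; python3 -c "
from h import *
goal(.431,-.2435,.0352,79.7)
im=robot.read_camera('scene');cv2.imwrite('pics/s1.png',cv2.resize(im[170:240,330:430],None,fx=7,fy=7,interpolation=cv2.INTER_CUBIC))
"
```

```text
clock: 23.65
tool_pos: [0.4297, -0.2403, 0.0418]
ee_rot: [0.705, -0.703, 0.064, -0.064]
contact_force: [3.6, 0.6, 8.0]
grip_width: 0.0417
shift cm [ 0.19  0.66 -0.29] turn deg [-0.13 -0.14  0.01]
```

View pics/s1.png

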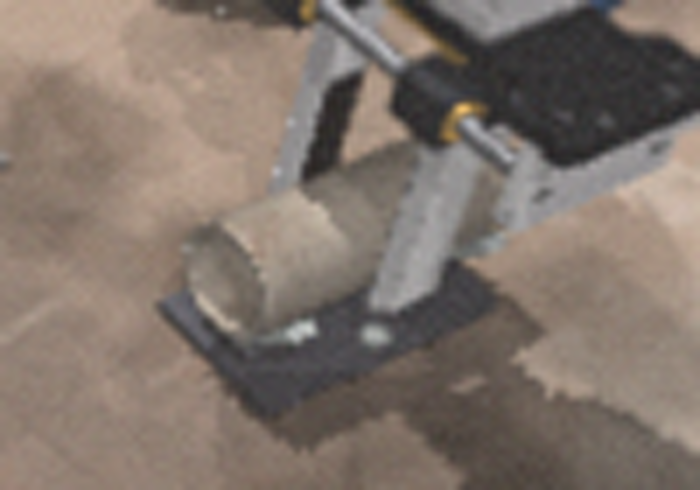

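```bash
python3 -m creep '[0.2,-0.2,-0.3,0,0,0,0.3, 0.1,0.4,0,0,0,0,0.3]'; python3 -c "
from h import *
goal(.431,-.2435,.0352,79.7)"
```

```text
clock: 23.9
tool_pos: [0.4318, -0.243, 0.0405]
ee_rot: [0.705, -0.703, 0.065, -0.062]
contact_force: [-12.0, 2.2, 29.8]
grip_width: 0.0418
shift cm [-0.07  0.53 -0.06] turn deg [-0.17 -0.02 -0.25]
```

```bash
python3 -m creep '[-0.15,-0.15,0,0,0,0,0.3, -0.05,0.1,0,0,0,0,0.3]'; python3 -c "
from h import *
goal(.431,-.2435,.0352,79.7)"
```

```text
clock: 24.1
tool_pos: [0.4301, -0.2428, 0.0425]
ee_rot: [0.705, -0.703, 0.065, -0.062]
contact_force: [0.0, 0.2, -3.9]
grip_width: 0.0419
shift cm [ 0.1   0.73 -0.06] turn deg [-0.13  0.02 -0.25]
```

```bash
python3 -m creep '[0.04,0.2,0,0,0,0,0.3, 0,0.2,0,0,0,0,0.3]'; python3 -c "
from h import *
goal(.431,-.2435,.0352,79.7)"
```

```text
clock: 24.3
tool_pos: [0.4311, -0.2429, 0.04]
ee_rot: [0.705, -0.703, 0.064, -0.062]
contact_force: [-4.6, 2.7, 13.3]
grip_width: 0.0418
shift cm [ 0.    0.48 -0.07] turn deg [-0.13  0.01 -0.18]
```

Nearly balanced contact; open.

```bash
python3 -m creep '[0,0,0,0,0,0,0.65, 0,0,0,0,0,0,0.65, 0,0,0,0,0,0,0.65]'; python3 -c "
from h import *
print(robot.get_state()['contact_force']);goal(.431,-.2435,.0352,79.7)
im=robot.read_camera('scene');cv2.imwrite('pics/s2.png',cv2.resize(im[170:240,330:430],None,fx=7,fy=7,interpolation=cv2.INTER_CUBIC))
"
```

```text
clock: 24.6
tool_pos: [0.4322, -0.2435, 0.0414]
ee_rot: [0.705, -0.704, 0.063, -0.063]
contact_force: [-0.6, 0.9, -0.0]
grip_width: 0.0601
[-0.56670699  0.85549664 -0.03005966]
shift cm [-0.12  0.62 -0.02] turn deg [-0.05  0.02 -0.02]
```

View pics/s2.png

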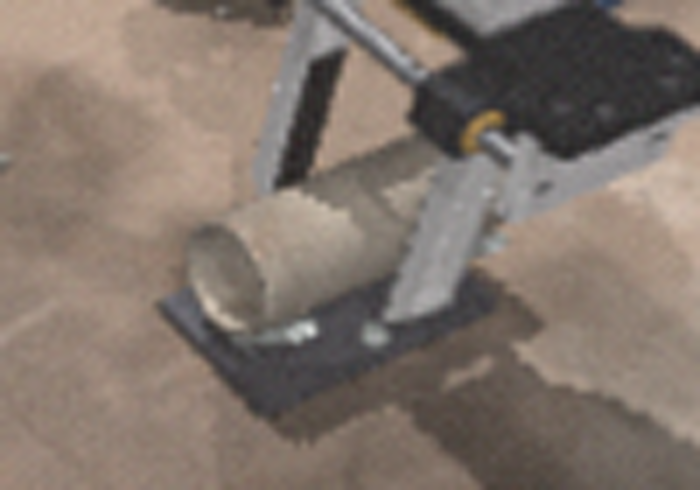

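```bash
python3 -m creep '[0,-2,0,0,0,0,0.65, 0,-4,0,0,0,0,0.65, 0,-5,0,0,0,0,0.65, 0,-5,0,0,0,0,0.65, 0,0,-3,0,0,0,0.65, 0,0,-3,0,0,0,0.65, 0,0,0,0,0,0,0.65]'; python3 -c "
from h import *
s,im=look('w14')
for z in(.046,):
  print(proj('wrist',[.431,-.2435,z],s))
for a in robot.tip_of('long_tube_axis','wrist')[:2]: print(a['p'],a['xy'],onz('wrist',a['xy'],.046,s))
goal(.42,-.21,.25,0)
"
```

```text
clock: 25.35
tool_pos: [0.4211, -0.3036, 0.2064]
ee_rot: [0.705, -0.704, 0.063, -0.062]
contact_force: [1.2, 1.1, 0.6]
grip_width: 0.061
[254.56177386 128.90843342]
0.58 [256.2, 129.3] [ 0.43280097 -0.24427836  0.046     ]
shift cm [-1.71 -4.43  8.94] turn deg [-0.   80.   -0.34]
```

View pics/w14.png

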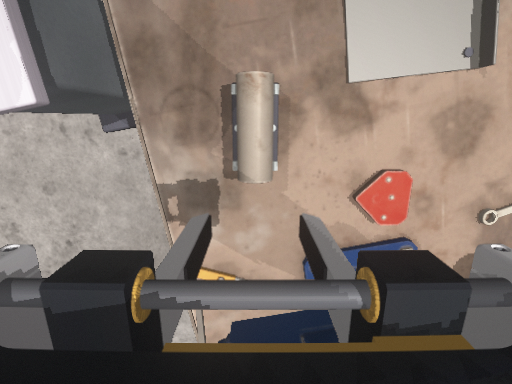

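```bash
python3 -m creep '[0,0,5,0,8.5,0,0.65, 0,0,5,0,8.5,0,0.65, 0,0,5,0,8.5,0,0.65, 0,0,4,0,8.5,0,0.65, 0,0,3,0,8.5,0,0.65, 0,0,0,0,8.5,0,0.65, 0,0,0,0,8.5,0,0.65, 0,0,0,0,8.5,0,0.65, 0,0,0,0,8.5,0,0.65]'; python3 -c "
from h import *
goal(.4127,.127,.16,2)
"
```

```text
clock: 26.35
tool_pos: [0.5017, -0.1004, 0.1983]
ee_rot: [0.524, -0.523, 0.483, -0.468]
contact_force: [0.2, 0.7, 0.6]
grip_width: 0.0615
shift cm [-23.43   4.31  -6.61] turn deg [ 0.85  3.53 -0.91]
```

```bash
python3 -m creep '[-4.6,0.5,-1.3,0.2,0.9,0,0.65, -4.6,0.5,-1.3,0.2,0.9,-0.3,0.65, -4.6,0.5,-1.3,0.2,0.9,-0.3,0.65, -4.6,0.5,-1.3,0.2,0.9,-0.3,0.65, -4.6,0.5,-1.3,0.2,0,0,0.65, 0,0,0,0,0,0,0.65]'; python3 -c "
from h import *
goal(.4127,.127,.10,2)
"
```

```text
clock: 26.95
tool_pos: [0.4143, 0.1364, 0.1699]
ee_rot: [-0.507, 0.509, -0.495, 0.489]
contact_force: [0.1, 0.5, -0.0]
grip_width: 0.0612
shift cm [ 0.97  6.99 -0.14] turn deg [ 0.41 -0.18 -0.26]
```

```bash
python3 -m creep '[0.9,4,-0.1,0.4,-0.2,-0.3,0.65, 0,3,0,0,0,0,0.65, 0,0,0,0,0,0,0.65]'; python3 -c "
from h import *
s,im=look('w15')
print(proj('wrist',[.4127,.127,.044],s))
goal(.4127,.127,.0235,2)
"
```

```text
clock: 27.25
tool_pos: [0.4114, 0.1302, 0.0982]
ee_rot: [0.511, -0.511, 0.488, -0.489]
contact_force: [-0.3, -1.1, -0.1]
grip_width: 0.0614
[259.63512207 205.77373741]
shift cm [ 0.32  7.66 -0.03] turn deg [-0.23  0.52  0.04]
```

View pics/w15.png

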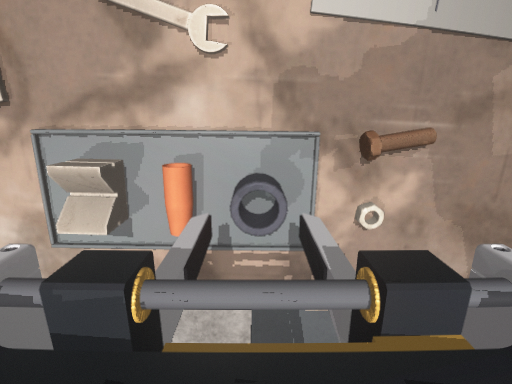

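```bash
python3 -m creep '[0.3,4,0,-0.2,0.5,0,0.65, 0,2.5,0,0,0,0,0.65, 0,0.8,0,0,0,0,0.65]'; python3 -c "
from h import *
goal(.4127,.127,.0235,2)
"
```

```text
clock: 27.6
tool_pos: [0.4188, 0.1272, 0.0323]
ee_rot: [0.512, -0.505, 0.488, -0.495]
contact_force: [0.0, 0.6, 0.7]
grip_width: 0.0612
shift cm [ 0.    0.87 -0.62] turn deg [-0.76 -0.07 -0.04]
```

```bash
python3 -m creep '[0,0.7,-0.6,-0.7,0,0,0.65, 0,0.2,0,0,0,0,0.65]'; python3 -c "
from h import *
goal(.4127,.127,.0235,2)
"
```

```text
clock: 27.8
tool_pos: [0.414, 0.1268, 0.0248]
ee_rot: [0.509, -0.507, 0.491, -0.492]
contact_force: [0.5, 0.7, 0.3]
grip_width: 0.0609
shift cm [-0.02  0.13 -0.13] turn deg [-0.12 -0.12 -0.05]
```

```bash
python3 -m creep '[0,0.1,-0.1,0,0,0,0.3, 0,0.05,0,0,0,0,0.3, 0,0,0,0,0,0,0.3, 0,0,0,0,0,0,0.3, 0,0,0,0,0,0,0.3]' 30; python3 -c "
from h import *
goal(.4127,.127,.0235,2)
"; python3 -m creep '[0,-3,0,0,0,0,0.3, 0,-5,0,0,0,0,0.3, 0,-3,0,0,0,0,0.3, 0,0,0,0,0,0,0.3]'; python3 -c "
from h import *
goal(.611,-.147,.12,-3.3)"
```

```text
clock: 28.3
tool_pos: [0.4144, 0.127, 0.0256]
ee_rot: [0.51, -0.506, 0.491, -0.493]
contact_force: [1.1, 1.2, -3.0]
grip_width: 0.0478
shift cm [-0.    0.21 -0.17] turn deg [-0.34 -0.12 -0.09]
clock: 28.7
tool_pos: [0.4109, 0.1264, 0.1356]
ee_rot: [-0.508, 0.509, -0.492, 0.491]
contact_force: [-0.2, 0.3, -3.9]
grip_width: 0.0485
shift cm [27.98  1.5  19.1 ] turn deg [ 0.15  5.19 -0.01]
```

```bash
python3 -m creep '[4.7,0,3.2,0,0.9,0,0.3, 4.7,0,3.2,0,0.9,0,0.3, 4.7,0,3.2,0,0.9,0,0.3, 4.7,0,3.2,0,0.9,0,0.3, 4.7,0,3.2,0,0.9,0,0.3, 4.7,0,3.2,0,0.9,0,0.3, 0,0,0,0,0,0,0.3]'; python3 -c "
from h import *
goal(.613,-.147,.07,-3.3)
"
```

```text
clock: 29.4
tool_pos: [0.579, -0.1274, 0.1182]
ee_rot: [0.483, -0.488, 0.52, -0.508]
contact_force: [0.5, 1.0, -4.0]
grip_width: 0.0482
shift cm [1.79 4.75 3.59] turn deg [ 1.02  0.04 -0.32]
```

```bash
python3 -m creep '[1.8,0,3.5,1,0,-0.3,0.3, 0,2.5,0,0,0,0,0.3, 0,2,0,0,0,0,0.3, 0,0,0,0,0,0,0.3]'; python3 -c "
from h import *
goal(.613,-.147,.0255,-3.3)
"
```

```text
clock: 29.8
tool_pos: [0.6075, -0.1469, 0.0572]
ee_rot: [0.482, -0.488, 0.521, -0.508]
contact_force: [-0.7, 0.7, -4.4]
grip_width: 0.0485
shift cm [-0.01  3.15  0.61] turn deg [ 1.1  -0.14 -0.39]
```

```bash
python3 -m creep '[0,1.5,0.6,1.1,0,-0.4,0.3, 0,1,0.1,0.2,0,0,0.3]'; python3 -c "
from h import *
goal(.613,-.147,.0255,-3.3)
"
```

```text
clock: 30.0
tool_pos: [0.6132, -0.146, 0.03]
ee_rot: [-0.485, 0.484, -0.514, 0.515]
contact_force: [0.2, 0.8, -3.5]
grip_width: 0.0484
shift cm [ 0.1   0.45 -0.02] turn deg [-0.08 -0.11 -0.04]
```

```bash
python3 -m creep '[0.1,0.3,0,0,0,0,0.3, 0,0.2,0,0,0,0,0.3]'; python3 -c "
from h import *
goal(.613,-.147,.0255,-3.3)
"
```

```text
clock: 30.2
tool_pos: [0.6121, -0.1461, 0.0252]
ee_rot: [0.485, -0.485, 0.515, -0.514]
contact_force: [-3.6, 1.2, 10.4]
grip_width: 0.0485
shift cm [ 0.09 -0.03  0.1 ] turn deg [ 0.06 -0.04 -0.07]
```

```bash
python3 -m creep '[0,0,0,0,0,0,0.65, 0,0,0,0,0,0,0.65, 0,0,0,0,0,0,0.65, 0,-3,0,0,0,0,0.65, 0,-5,0,0,0,0,0.65, 0,-3,0,0,0,0,0.65, 0,0,0,0,0,0,0.65]'; python3 -c "
from h import *
s,im=look('w16')
for a in robot.tip_of('pipe_collar','wrist')[:2]: print(a['p'],a['xy'],onz('wrist',a['xy'],.004,s))
goal(.412,.281,.12,1.5)
"
```

```text
clock: 30.9
tool_pos: [0.6145, -0.1469, 0.1449]
ee_rot: [-0.487, 0.483, -0.512, 0.517]
contact_force: [0.3, -0.6, 0.3]
grip_width: 0.0612
0.65 [254.5, 193.2] [ 0.60405415 -0.14514233  0.004     ]
0.29 [178.6, 159.9] [ 0.64797573 -0.06201861  0.004     ]
shift cm [-41.48   1.99 -22.5 ] turn deg [-0.08 -4.84 -0.04]
```

View pics/w16.png

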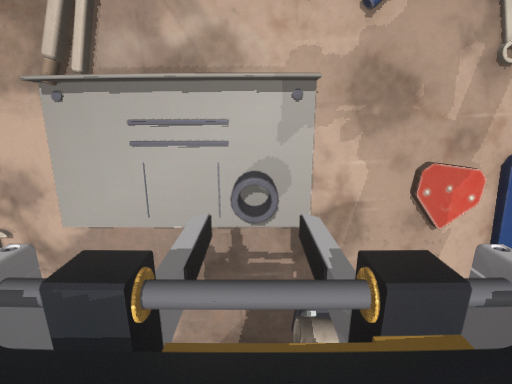

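```bash
python3 -m creep '[-4.6,0,-2.5,0,-0.5,0,0.65, -4.6,0,-2.5,0,-0.5,0,0.65, -4.6,0,-2.5,0,-0.5,0,0.65, -4.6,0,-2.5,0,-0.5,0,0.65, -4.6,0,-2.5,0,-0.5,0,0.65, -4.6,0,-2.5,0,-0.5,0,0.65, -4.6,0,-2.5,0,-0.5,0,0.65, -4.6,0,-2.5,0,-0.5,0,0.65, -4.6,0,-2.5,0,-0.5,0,0.65, 0,0,0,0,0,0,0.65]'; python3 -c "
from h import *
print('collar',onz('wrist',(256,198),.044,ld('w16')))
goal(.412,.281,.09,1.5)
"
```

```text
clock: 32.0
tool_pos: [0.3932, 0.2542, 0.116]
ee_rot: [-0.493, 0.515, -0.505, 0.486]
contact_force: [0.7, 0.1, 0.1]
grip_width: 0.0608
collar [ 0.60963542 -0.14701392  0.044     ]
shift cm [-2.65  2.52  2.03] turn deg [ 2.38 -0.5   0.07]
```

Collar is back at (0.6096, -0.147), against (0.610, -0.147) at the start. Next, the V-block.

```bash
python3 -m creep '[-2.6,0,2,2.4,-0.5,0,0.65, 0,2,0,0,0,0,0.65, 0,0,0,0,0,0,0.65]'; python3 -c "
from h import *
s,im=look('w17')
print(proj('wrist',[.412,.281,.046],s))
goal(.412,.281,.023,1.5)
"
```

```text
clock: 32.3
tool_pos: [0.4096, 0.2796, 0.0881]
ee_rot: [-0.504, 0.511, -0.492, 0.493]
contact_force: [-0.7, 0.3, -0.7]
grip_width: 0.0613
[253.87917248 208.543761  ]
shift cm [-0.12  6.69  0.14] turn deg [0.22 0.2  0.34]
```

View pics/w17.png

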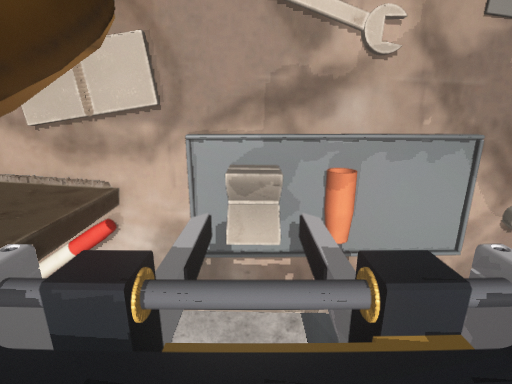

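```bash
python3 -m creep '[-0.1,3.5,0.1,0.2,0.2,0.3,0.65, 0,2,0,0,0,0,0.65, 0,1,0,0,0,0,0.65]'; python3 -c "
from h import *
goal(.412,.281,.023,1.5)
"
```

```text
clock: 32.65
tool_pos: [0.4152, 0.2795, 0.0256]
ee_rot: [0.507, -0.504, 0.493, -0.495]
contact_force: [-0.2, 0.4, 0.3]
grip_width: 0.0613
shift cm [-0.15  0.26 -0.32] turn deg [-0.29 -0.23 -0.06]
```

```bash
python3 -m creep '[-0.1,0.2,-0.3,-0.3,-0.2,0,0.65, 0,0.1,0,0,0,0,0.2, 0,0,0,0,0,0,0.2, 0,0,0,0,0,0,0.2, 0,0,0,0,0,0,0.2, 0,0,0,0,0,0,0.2]' 40; python3 -c "
from h import *
goal(.412,.281,.023,1.5)
"; python3 -m creep '[0,-3,0,0,0,0,0.2, 0,-5,0,0,0,0,0.2, 0,-3,0,0,0,0,0.2, 0,0,0,0,0,0,0.2]'; python3 -c "
from h import *
goal(.615,-.065,.12,-5.8)"
```

```text
clock: 33.25
tool_pos: [0.4125, 0.2792, 0.0227]
ee_rot: [-0.506, 0.506, -0.495, 0.494]
contact_force: [0.0, 0.6, -4.2]
grip_width: 0.0446
shift cm [-0.18 -0.03 -0.05] turn deg [ 0.08 -0.16 -0.05]
clock: 33.65
tool_pos: [0.4081, 0.2762, 0.1292]
ee_rot: [-0.5, 0.512, -0.496, 0.492]
contact_force: [1.2, 0.8, -6.5]
grip_width: 0.0448
shift cm [34.6   0.88 19.88] turn deg [0.86 7.17 0.5 ]
```

```bash
python3 -m creep '[4.3,0,2.5,0.1,0.9,0,0.2, 4.3,0,2.5,0.1,0.9,0,0.2, 4.3,0,2.5,0.1,0.9,0,0.2, 4.3,0,2.5,0.1,0.9,0,0.2, 4.3,0,2.5,0.1,0.9,0,0.2, 4.3,0,2.5,0.1,0.9,0,0.2, 4.3,0,2.5,0,0.9,0,0.2, 4.3,0,2.5,0,0.9,0,0.2, 0,0,0,0,0,0,0.2]'; python3 -c "
from h import *
goal(.614,-.065,.08,-5.8)
"
```

```text
clock: 34.55
tool_pos: [0.59, -0.0804, 0.1]
ee_rot: [0.463, -0.487, 0.531, -0.516]
contact_force: [-1.8, 0.7, -7.5]
grip_width: 0.0451
shift cm [-1.78  1.89  2.31] turn deg [2.26 0.23 0.65]
```

```bash
python3 -m creep '[-1.7,0,2.3,2.2,0.2,0.6,0.2, 0,0,0,0,0,0,0.2, 0,3,0,0,0,0,0.2]'; python3 -c "
from h import *
goal(.614,-.065,.035,-5.8)
"
```

```text
clock: 34.85
tool_pos: [0.6137, -0.0683, 0.0622]
ee_rot: [0.471, -0.474, 0.527, -0.524]
contact_force: [2.0, -0.5, -6.2]
grip_width: 0.045
shift cm [-0.33  2.72  0.01] turn deg [ 0.35 -0.29  0.03]
```

```bash
python3 -m creep '[-0.3,2,0,0.3,-0.3,0,0.2, 0,1,0,0,0,0,0.2]'; python3 -c "
from h import *
goal(.614,-.065,.0228,-5.8)
"
```

```text
clock: 35.05
tool_pos: [0.6074, -0.0639, 0.0225]
ee_rot: [0.47, -0.478, 0.529, -0.52]
contact_force: [-5.5, 0.7, 20.1]
grip_width: 0.0445
shift cm [ 0.04 -0.04  0.67] turn deg [ 0.96  0.06 -0.  ]
```

```bash
python3 -m creep '[0,-0.5,0.6,1,0,0,0.2, 0,0,0.1,0,0,0,0.2]'; python3 -c "
from h import *
print(robot.get_state()['contact_force']);goal(.614,-.065,.0228,-5.8)
"
```

```text
clock: 35.25
tool_pos: [0.6122, -0.0641, 0.0242]
ee_rot: [0.473, -0.476, 0.526, -0.523]
contact_force: [-0.2, -0.5, -6.9]
grip_width: 0.0447
[-0.20539123 -0.49839805 -6.89993827]
shift cm [0.07 0.14 0.18] turn deg [0.28 0.09 0.01]
```

```bash
python3 -m creep '[0.05,0.1,0.25,0.3,0,0,0.2, 0,0.1,0.1,0,0,0,0.2]'; python3 -c "
from h import *
goal(.614,-.065,.0228,-5.8)
"
```

```text
clock: 35.45
tool_pos: [0.6158, -0.0651, 0.0224]
ee_rot: [-0.475, 0.475, -0.524, 0.525]
contact_force: [-1.0, 0.3, -1.4]
grip_width: 0.0449
shift cm [ 0.01 -0.04 -0.18] turn deg [-0.04  0.11  0.03]
```

Touching down. Release.

```bash
python3 -m creep '[0,0.05,-0.1,0,0,0,0.2, 0,0,0,0,0,0,0.6, 0,0,0,0,0,0,0.6, 0,0,0,0,0,0,0.6, 0,-3,0,0,0,0,0.6, 0,-5,0,0,0,0,0.6, 0,-3,0,0,0,0,0.6, 0,0,0,0,0,0,0.6]'; python3 -c "
from h import *
s,im=look('w18')
goal(.410,.202,.12,1.5)
"
```

```text
clock: 36.25
tool_pos: [0.6191, -0.0661, 0.1453]
ee_rot: [-0.478, 0.471, -0.519, 0.53]
contact_force: [0.2, -0.8, 1.3]
grip_width: 0.0566
shift cm [-24.59   1.92 -23.43] turn deg [-0.86 -7.21  0.18]
```

View pics/w18.png

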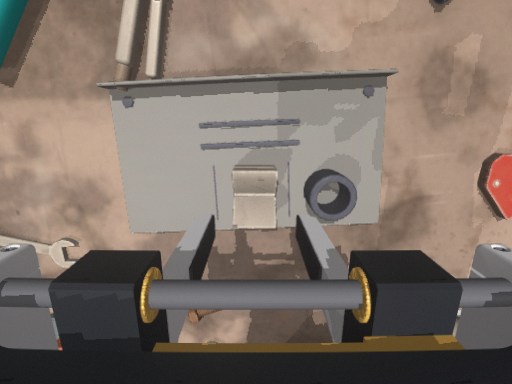

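Both stand. Now the nozzle.

```bash
python3 -m creep '[-4.1,0,-3.9,0,-1.2,0,0.5, -4.1,0,-3.9,0,-1.2,0,0.5, -4.1,0,-3.9,0,-1.2,0,0.5, -4.1,0,-3.9,0,-1.2,0,0.5, -4.1,0,-3.9,0,-1.2,0,0.5, -4.1,0,-3.9,0,-1.2,0,0.5, 0,0,0,0,0,0,0.5]'; python3 -c "
from h import *
goal(.410,.202,.08,1.5)
"
```

```text
clock: 37.0
tool_pos: [0.4128, 0.1645, 0.1265]
ee_rot: [-0.505, 0.508, -0.493, 0.494]
contact_force: [1.1, 0.1, -0.4]
grip_width: 0.0468
shift cm [-3.77  4.64 -0.17] turn deg [0.18 0.01 0.23]
```

```bash
python3 -m creep '[-3.7,0,-0.2,0.2,0,0.2,0.5, -0.2,3,0,0,0,0,0.5, 0,1,0,0,0,0,0.5, 0,0,0,0,0,0,0.5]'; python3 -c "
from h import *
s,im=look('w19')
print(proj('wrist',[.409,.202,.03],s))
goal(.410,.202,.016,1.5)
"
```

```text
clock: 37.4
tool_pos: [0.4082, 0.2033, 0.0811]
ee_rot: [-0.505, 0.508, -0.493, 0.493]
contact_force: [-0.2, -0.4, -0.4]
grip_width: 0.0467
[257.28757427 207.16814951]
shift cm [0.09 6.54 0.19] turn deg [0.16 0.05 0.21]
```

View pics/w19.png

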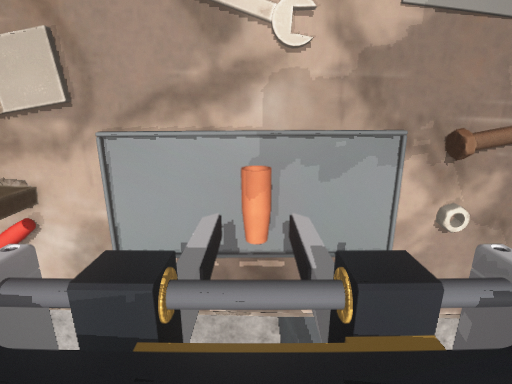

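```bash
python3 -m creep '[0.1,3.5,0.1,0.1,0,0.2,0.5, 0,2,0,0,0,0,0.5, 0,0.8,0,0,0,0,0.5]'; python3 -c "
from h import *
goal(.410,.202,.0155,1.5)
"
```

```text
clock: 37.75
tool_pos: [0.4144, 0.2008, 0.0209]
ee_rot: [0.508, -0.503, 0.493, -0.496]
contact_force: [-0.5, -0.8, -0.5]
grip_width: 0.0469
shift cm [-0.13  0.53 -0.45] turn deg [-0.45 -0.2  -0.11]
```

```bash
python3 -m creep '[-0.1,0.4,-0.5,-0.4,-0.2,0,0.5, 0,0.15,0,0,0,0,0.5]'; python3 -c "
from h import *
goal(.410,.202,.0155,1.5)
"
```

```text
clock: 37.95
tool_pos: [0.4099, 0.2008, 0.0156]
ee_rot: [0.506, -0.506, 0.494, -0.494]
contact_force: [0.0, -1.0, 0.0]
grip_width: 0.047
shift cm [-0.12  0.01  0.01] turn deg [-0.01 -0.11 -0.1 ]
```

```bash
python3 -m creep '[-0.1,0,0,0,0,0,0.1, 0,0,0,0,0,0,0.1, 0,0,0,0,0,0,0.1, 0,0,0,0,0,0,0.1, 0,0,0,0,0,0,0.1, 0,0,0,0,0,0,0.1]' 15; python3 -c "
from h import *
goal(.410,.202,.0155,1.5)
"; python3 -m creep '[0,-3,0,0,0,0,0.1, 0,-5,0,0,0,0,0.1, 0,-3,0,0,0,0,0.1, 0,0,0,0,0,0,0.1]'; python3 -c "
from h import *
goal(.622,.020,.12,-3.4)"
```

```text
clock: 38.55
tool_pos: [0.4123, 0.2026, 0.019]
ee_rot: [0.508, -0.504, 0.493, -0.495]
contact_force: [0.2, -0.2, -1.3]
grip_width: 0.0261
shift cm [ 0.06  0.35 -0.23] turn deg [-0.36 -0.11 -0.21]
clock: 38.95
tool_pos: [0.4094, 0.2015, 0.1298]
ee_rot: [0.506, -0.506, 0.494, -0.493]
contact_force: [0.2, -0.0, -0.5]
grip_width: 0.0258
shift cm [18.67  0.94 20.81] turn deg [ 0.04  4.81 -0.08]
```

```bash
python3 -m creep '[3.8,0,4.3,0,1,0,0.1, 3.8,0,4.3,0,1,0,0.1, 3.8,0,4.3,0,1,0,0.1, 3.8,0,4.3,0,1,0,0.1, 3.6,0,4.2,0,0.8,0,0.1, 0,0,0,0,0,0,0.1]'; python3 -c "
from h import *
goal(.6245,.020,.07,-3.4)
"
```

```text
clock: 39.55
tool_pos: [0.5978, 0.0308, 0.118]
ee_rot: [0.484, -0.488, 0.517, -0.51]
contact_force: [-0.8, 0.8, -1.5]
grip_width: 0.0258
shift cm [0.94 4.76 2.77] turn deg [ 0.6   0.22 -0.16]
```

```bash
python3 -m creep '[0.9,0,2.7,0.6,0.2,-0.1,0.1, 0,3,0,0,0,0,0.1, 0,3,0,0,0,0,0.1, 0,0,0,0,0,0,0.1]'; python3 -c "
from h import *
goal(.6245,.020,.019,-3.4)
"
```

```text
clock: 39.95
tool_pos: [0.6209, 0.0199, 0.0469]
ee_rot: [0.482, -0.487, 0.519, -0.511]
contact_force: [-1.1, 0.1, -1.4]
grip_width: 0.0259
shift cm [-0.03  2.78  0.4 ] turn deg [ 0.71 -0.13 -0.14]
```

```bash
python3 -m creep '[0,1.5,0.5,0.7,0,-0.1,0.1, 0,0.7,0.2,0.2,0,0,0.1]'; python3 -c "
from h import *
goal(.6245,.020,.019,-3.4)
"
```

```text
clock: 40.15
tool_pos: [0.6262, 0.0207, 0.0237]
ee_rot: [0.485, -0.484, 0.515, -0.515]
contact_force: [-0.0, 0.5, -0.8]
grip_width: 0.026
shift cm [ 0.08  0.47 -0.17] turn deg [-0.06 -0.07 -0.07]
```

```bash
python3 -m creep '[0.05,0.4,-0.2,0,0,0,0.1, 0,0.15,0,0,0,0,0.1]'; python3 -c "
from h import *
goal(.6245,.020,.019,-3.4)
"
```

```text
clock: 40.35
tool_pos: [0.6236, 0.0211, 0.0185]
ee_rot: [0.485, -0.484, 0.515, -0.514]
contact_force: [-0.6, 0.2, -1.7]
grip_width: 0.0259
shift cm [ 0.11 -0.05  0.1 ] turn deg [-0.02 -0.01 -0.07]
```

```bash
python3 -m creep '[0.05,0.15,0.1,0,0,0,0.1, 0,0.1,0,0,0,0,0.1]'; python3 -c "
from h import *
goal(.6245,.020,.019,-3.4)
"
```

```text
clock: 40.55
tool_pos: [0.6254, 0.021, 0.0186]
ee_rot: [-0.486, 0.484, -0.514, 0.515]
contact_force: [-0.7, 0.0, -0.9]
grip_width: 0.026
shift cm [ 0.1  -0.04 -0.08] turn deg [-0.19  0.01 -0.09]
```

```bash
python3 -m creep '[0.05,0.25,-0.1,0,0,0,0.1, 0,0.2,0,0,0,0,0.1]'; python3 -c "
from h import *
goal(.6245,.020,.016,-3.4)
"
```

```text
clock: 40.75
tool_pos: [0.6258, 0.0209, 0.0183]
ee_rot: [-0.487, 0.483, -0.513, 0.516]
contact_force: [-3.2, -0.1, 6.2]
grip_width: 0.0263
shift cm [ 0.1   0.23 -0.13] turn deg [-0.43  0.02 -0.14]
```

Contact. Release, rise, and check.

```bash
python3 -m creep '[0,0,0,0,0,0,0.5, 0,0,0,0,0,0,0.5, 0,0,0,0,0,0,0.5, 0,-3,0,0,0,0,0.5, 0,-5,0,0,0,0,0.5, 0,-5,0,0,0,0,0.6, 0,-5,-3,0,0,0,0.7, 2,-3,-3,0,0,0,0.7, 3,0,0,0,0,0,0.7, 2,0,0,0,0,0,0.7]'
python3 -m creep '[1,0,0,0,0,0,0.7, 0,0,0,0,0,0,0.7]'
python3 -c "
from h import *
s,im=look('w20')
cv2.imwrite('pics/c8.png',cv2.resize(im[40:200,140:370],None,fx=3.4,fy=3.4,interpolation=cv2.INTER_CUBIC))
im=robot.read_camera('top');cv2.imwrite('pics/t9.png',im)
"
```

```text
clock: 41.75
tool_pos: [0.564, -0.046, 0.228]
ee_rot: [-0.489, 0.484, -0.511, 0.516]
contact_force: [-0.4, 0.8, -1.5]
grip_width: 0.0657
clock: 41.95
tool_pos: [0.5636, -0.0585, 0.2292]
ee_rot: [-0.489, 0.482, -0.511, 0.517]
contact_force: [0.3, 0.0, 0.1]
grip_width: 0.0659
```

View pics/w20.png

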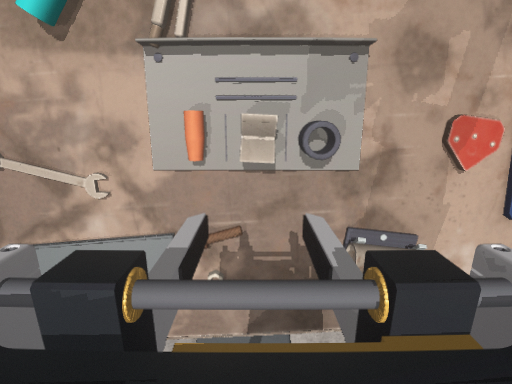

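View pics/c8.png

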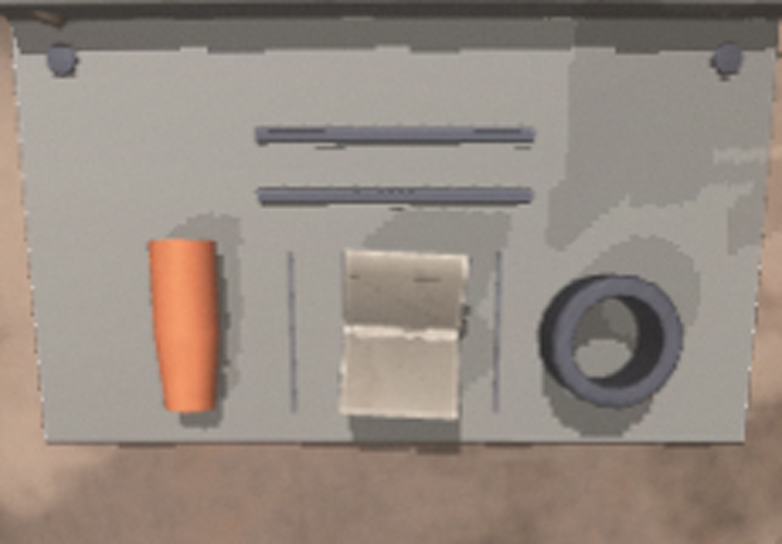

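Run:
```python
from h import *
np.set_printoptions(precision=4,suppress=True)
s=ld('w20'); f=lambda p,z:onz('wrist',(140+(p[0]+.5)/3.4-.5,40+(p[1]+.5)/3.4-.5),z,s)
a,b=f((48,443),.004),f((745,443),.004);d=b-a
yy=-d/np.linalg.norm(d); xx=np.array([yy[1],-yy[0],0]); O=(a+b)/2+xx*.080; print('origin',O,np.linalg.norm(d),np.degrees(np.arctan2(xx[1],xx[0])))
loc=lambda p:np.array([(p-O)@xx,(p-O)@yy])
def P(n,p): print(n,p,'local',loc(p))
P('collar',f((617,340),.044))
c=[f(q,.046) for q in((346,249),(468,256),(458,418),(342,415))]; P('block',sum(c)/4)
n1,n2=f((182,240),.026),f((190,411),.018);P('nozzle',(n1+n2)/2);print(np.degrees(np.arctan2(*(n1-n2)[[1,0]])))
print(robot.get_state()['clock'])
```

```text
origin [ 0.6462 -0.0644  0.004 ] 0.29758440075876963 -3.374160723691147
collar [ 0.6072 -0.1443  0.044 ] local [-0.0342 -0.082 ]
block [ 0.6133 -0.0648  0.046 ] local [-0.0327 -0.0023]
nozzle [0.6201 0.0205 0.022 ] local [-0.031   0.0833]
-5.0147322296897965
42.05
```

Run:
```python
from h import *
im=cv2.imread('pics/t9.png'); cv2.imwrite('pics/c9.png',cv2.resize(im[145:300,130:385],None,fx=3,fy=3,interpolation=cv2.INTER_CUBIC))
```

```text
(no output)
```

View pics/c9.png

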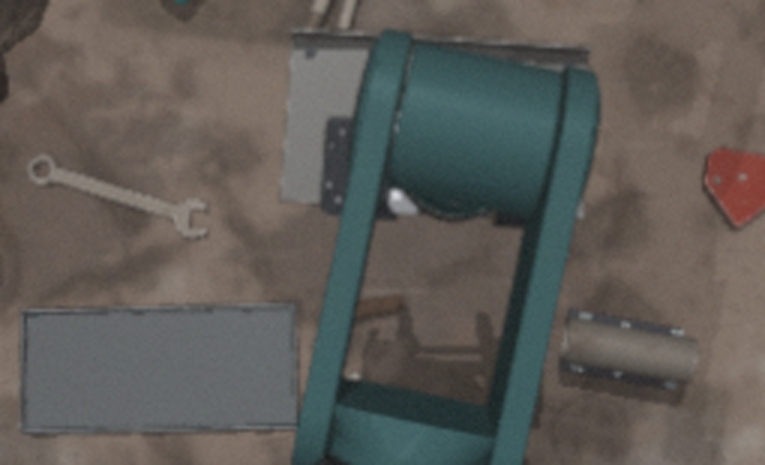

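```bash
python3 -c "
from station import robot
print(robot.hand_in())"
```

```text
the job is handed in; nothing more can be done
None
```

I moved the V-block, pipe collar and gas nozzle to the side tray and laid the tube in the V-rest. I then put the three back in their original places and handed the job in at about 42 s.

**The three on the stock tray:** they measured about 0.5 mm (V-block), 1 mm (nozzle) and 3 mm (collar) from their start positions. A closer picture of the collar put it within 1 mm. The nozzle sits about 1.7° off its starting angle. All three stand as they did at the start.

**The tube:** it lies in both V's, parallel to the rest by eye. In the last close picture its centre was about 2 mm from the seat point. I could not measure the depth of the seating directly, and I did not repeat the close check after putting the three back. The last top view still showed it lying in the rest.

**Disagreements:**
- The tube met the V's about 5 mm higher than I had worked out, probably because it was held a little differently in the jaws than I assumed. I nudged it until the contact was nearly balanced, then let it settle.
- The gripper read 48.3 mm across the 50 mm collar, but the collar was held well both times.

The highest force I read was about 30 N at the wrist, and the gripper is clear of everything.

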